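# Load the gas sampler and re-arm it through its hidden service hole

## Robot

A 6-joint arm with a two-finger parallel gripper is mounted at the origin on the work surface. World frame = base frame: x ahead of the robot, y to its left, z up, the work surface at z = 0. Lengths are in m, angles in rad, forces in N, time in s.
With the tool pointing down it reaches from about 0.375 to 0.975 m from the base axis. Payload 3.8 kg.
Tool frame: the origin (TCP) lies at the very end of the fingers, on their centre line; the grasp point (between the pads) lies 19 mm behind it; z points along the fingers, y is the line along which they close (so a half turn about z gives the same grasp; the last joint's range is limited). The gripper opens to 85 mm and grips with 20 to 120 N. Pads are 22 mm wide; open, the fingers measure 114 mm over their backs; the gripper's body (76 mm by 85 mm) begins 54 mm behind the grasp point. The pads swing forward as they close: fully open they stand 13 mm farther back than shut.
Start: joints at [-1.18, 0.264, 1.604, -0, 1.274, -0.037], TCP at [0.28, -0.614, 0.231] pointing down, gripper open.
Joint ranges: [-2.63, 2.63], [-0.94, 2.18], [0.31, 2.57], [-1.31, 4.45], [0, 2.66], [-2.55, 2.55]. Speed limits (rad/s): [2.57, 2.57, 3.14, 3.14, 3.14, 3.14].

## Interface

Orientations are given as [roll, pitch, yaw] about the fixed x, y, z axes, in that order (R = Rz(yaw) Ry(pitch) Rx(roll)).
In Python, from rig import env gives the robot as it stands.
- The arm moves only by the tool send_rows, never from a script. Its argument "commands" is a list of rows, each an object with "offset": the shift along the tool's x, y, z each as a share of 30 mm, from -1 to 1, a list of three; "rot": the turn, a rotation vector about the tool's x, y, z each as a share of 6 degrees, from -1 to 1, a list of three. In form: [{"offset": [dx, dy, dz], "rot": [ax, ay, az]}, ...]. A call has exactly 8 rows; each row shifts and turns the commanded pose from where the row before left it, along the tool's axes as they then stand; what a row does not reach is not made up. A row lasts 1/12 s, in which the tool goes at most 41.7 mm and 7.16 degrees, less where a joint would pass 70% of its speed; a pose out of reach is approached as far as the arm can. A call with a number of a shift or a turn outside -1 to 1 is refused whole. A call with a gripper value outside its range is refused whole. "fingers" is the gripper's target within -1 to 1 (fully open at 1, half-way at 0, shut at -1), set as the call begins (left out, the last holds). The fingers move at their own pace and stop on an object; "newtons" is the grip in N (left out, the last holds). Time passes only in rows, so rows that do not move let the fingers close, or fill a call up. It gives the time, the measured TCP pose, the force, the opening and the grip force at its end, in the units of the state.
- env.sense(): the state, without advancing time (a new reading comes with each control period).
- env.camera(name): name is "side" or "top"; returns a dict with "image" (400x640x3 uint8, red, green, blue), "fx", "fy", "cx", "cy" (pixels), "cam_to_world" (4x4, takes a point from camera to world coordinates). Camera axes: x right, y down, z forward; pixel columns grow to the right and rows downward; lengths in m; the calibration is good to about 2 mm. A picture is of the moment at which its call begins. There is no depth.
- env.close_job(): hands the job in; it is judged then, once.
Trained networks look in a picture, given as the dict that the camera call returned (one of the last four; its "shot" number tells which), for a name from the list of things; names that differ only in an ending like _2 or _b are one class to them, and where a whole thing is asked for, a point or a joint stands for the part that bears it (a point fixed in the world has none). Each returns a list of dicts, best first, with "confidence" (0 to 1); they miss things now and then, are a little off and sometimes report something else, mostly with a low value. They report only what shows in the picture. A call takes as long as a camera call. They do not tell look-alikes from the thing itself.
- env.find_in(picture, query): "at" ([x, y, z] in m, in world coordinates, good to about 4 mm: the middle of the surface that is visible of it).
The state is a dict: "t": time; "qpos": joint angles; "joint_velocities": joint speeds; "tau": joint torques, N m; "position": TCP position; "orientation": TCP orientation; "force": force on the tool from outside, world axes, zero at the start; "moment": the same for the moment, N m; "opening": opening from 0.0 (shut) to 1.0 (fully open); "grip_force": force on a finger pad.
Only numpy, scipy, OpenCV 4.12 (cv2) and the standard library are available. Lean on these libraries where they do the work, as an engineer would, in place of code of your own. Each camera call takes 0.05 s, during which the arm holds its last target. There are 200 camera calls.

## Task

Pull the sample drawer out to its stop, stand every jar from it upright on the floor of the sampler's chamber, then press the sampler's lid shut until it snaps past its catch. After that re-arm the sampler with the red sprung probe: slide its tip along the black groove of the control unit until it drops into the unseen hole, and push the switch at its bottom. Finish with the probe back upright in its stand, the drawer fully shut and all other things left where they are.

Things in the scene. Friction and masses are not known exactly. Their poses are not given: they have to be found in the camera images.
- cab_drawer0 (a joint): travel (m) of the drawer of the low sample store, a cream cabinet 240 deep x 250 wide x 85 high with one slate-blue drawer front towards the robot: 0 shut, 0.166 at its stop; it slides towards the cabinet's front with about 1 N of friction and damping 4 N s/m, and stays where it is left. Two closed cardboard boxes, fixed, stand on the rear of the cabinet's top, up to 120 above the table
- cab_drawer0_handle (a point): middle of the steel bar handle of the drawer (moves with it): a level round bar 11 thick and 120 long, 47 above the table, 35 out from the drawer's front (centre line), so about 29 free behind it; x points into the cabinet (the way the drawer shuts), y along the bar, z up
- drawer_floor (a point): centre of the drawer's inner floor (moves with it), 22 above the table; inside 195 (x) x 208 (y), walls 41 above the floor; the drawer's front handle bar lies 153.5 towards -x of this point. At the stop the front 166 or so of the inside is clear of the cabinet; x as for the handle
- jar0_mid (a point): centre (half-way up) of a squat amber glass sample jar with white cap, 36 across and 34 high, about 60 g, standing upright in the drawer at the start; one of 2 to 4, the others are absent
- jar1_mid (a point): centre (half-way up) of a squat amber glass sample jar with white cap, 36 across and 34 high, about 60 g, standing upright in the drawer at the start; one of 2 to 4, the others are absent
- jar2_mid (a point): centre (half-way up) of a squat amber glass sample jar with white cap, 36 across and 34 high, about 60 g, standing upright in the drawer at the start; one of 2 to 4, the others are absent
- jar3_mid (a point): centre (half-way up) of a squat amber glass sample jar with white cap, 36 across and 34 high, about 60 g, standing upright in the drawer at the start; one of 2 to 4, the others are absent
- chamber (a point): centre of the grey floor of the sampler's chamber, 45 above the table. The sampler is a cream box 200 (x) x 210 (y) x 100 high, open on top, with walls 6 thick, so inside 188 x 198 and 55 deep; x points from its front to the hinge side, z up. It stands on one side of the control unit and the sample store on the other, either way round.
- lid (a joint): angle (rad) of the sampler's lid: 0 shut, about 1.5 standing open at the start, 1.75 at its stop. The lid, 250 g, stays where it is left (hinge friction 0.32 N m), and only meets its catch 0.08 rad before shut: pressing some 10 N or less on the front edge snaps it past the catch, to below 0.03; until then it is not shut
- lid_hinge (a point): on the hinge axis in the middle of the sampler's far upper rim, 100 above the table and 100 from chamber along its x, level with the underside of the shut lid; its frame turns with the lid: -x runs along the lid to its free edge, y along the hinge, z is the lid's outward normal. The lid is a slate-blue plate 200 long (-x) x 210 wide x 8 thick, with a black tab 70 wide that carries on to 225 from the hinge
- lid_edge (a point): point on the outer face of the lid, in the middle of its width, 190 from the hinge; same axes as the hinge point. On the inner face a steel nose 8 wide, 182 from the hinge, reaches 17 below the lid; shutting, it snaps under a sprung steel ball that sticks out 10 from the inside of the chamber's front wall at its middle, just below the rim
- groove (a point): middle of the floor of the straight black groove in the top of the control unit, a fixed cream box 200 (x) x 80 (y) x 55 high. The groove runs along x (of this point), 84 long, 12 wide and 6 deep, so its floor is 49 above the table. Somewhere along it, with centre at most 29 from the middle, the floor has a hole 10 long and as wide as the groove, black on black, where the floor drops away by 12 to the recessed switch; its place differs from start to start and is not given
- switch (a joint): travel (m) of the recessed switch at the bottom of that hole: 0 free, 0.005 fully pressed; it needs 1 to 3 N, springs back, and counts as pressed above 0.003
- probe_grip (a point): centre of the red handle of the sprung probe (about 100 g), 18 x 18 square and 60 high, its sides along this point's x and y; z runs up the probe. Below the handle are a black collar 26 across and 6 thick (its underside 36 below this point), a steel barrel 10 across (down to 78 below) and the round-ended brass tip, 6 across, whose end is 102 below this point when out
- probe_tip (a point): end of the probe's brass tip; moves into the barrel with the spring
- plunger (a joint): how far (m) the brass tip is pushed into the barrel: 0 right out, 0.010 at its stop; spring 0.8 N at the start of the travel, 2.2 N at the stop, rigid beyond
- stand_top (a point): middle of the top of the probe's stand, a fixed aluminium block 60 x 60 x 80 high with a 15 x 15 square hole right through it, its sides along this point's x and y; the probe stands in it on its collar, handle centre 36 above this point
- spanner_mid (a point): bystander: steel spanner, 130 long, lying on the table; this is its centre
- beaker_mid (a point): bystander: small glass beaker, 52 across, 60 high; this is its centre
- bottle_mid (a point): bystander: green glass bottle with black cap, 48 across, 100 high; this is its centre
- tipbox_mid (a point): bystander: blue plastic box 85 x 60 x 40; this is its centre
- pot_mid (a point): bystander: white plastic pot with green lid, 48 across, 45 high; this is its centre
- weight_mid (a point): bystander: brass calibration weight, 28 across, 30 high; this is its centre
Mind the look-alikes: they are no part of the job. Leave any orange look-alike of the part that bears stand_top alone. There is more than one size of the part that bears probe_grip; the job needs the smaller.

How it is judged:
On the way, in this order (a step that is already met when the one before it is completed fails the run):
1. the drawer is out at its stop (value of joint cab_drawer0 above 0.155 m), for 0.1 s.
2. every jar stands upright in the chamber (x of jar0_mid in the frame of chamber between -0.088 and 0.088 m and y of jar0_mid in the frame of chamber between -0.093 and 0.093 m and z of jar0_mid in the frame of chamber between 0.008 and 0.027 m and angle between each of jar0_mid, jar1_mid, jar2_mid, jar3_mid's own z axis and vertical below 0.25 rad and x of jar1_mid in the frame of chamber between -0.088 and 0.088 m and y of jar1_mid in the frame of chamber between -0.093 and 0.093 m and z of jar1_mid in the frame of chamber between 0.008 and 0.027 m and x of jar2_mid in the frame of chamber between -0.088 and 0.088 m and y of jar2_mid in the frame of chamber between -0.093 and 0.093 m and z of jar2_mid in the frame of chamber between 0.008 and 0.027 m and x of jar3_mid in the frame of chamber between -0.088 and 0.088 m and y of jar3_mid in the frame of chamber between -0.093 and 0.093 m and z of jar3_mid in the frame of chamber between 0.008 and 0.027 m), for 0.2 s.
3. the lid is shut past its catch on the jars (all of step 2 and value of joint lid below 0.03 rad), for 0.3 s.
4. the probe's tip is in the hole and presses the switch (value of joint switch above 0.003 m and x of probe_tip in the frame of groove between -0.042 and 0.042 m and y of probe_tip in the frame of groove between -0.008 and 0.008 m and z of probe_tip in the frame of groove below -0.008 m and value of joint lid below 0.03 rad), for 0.1 s.
At the end, for the whole second after the job is handed in: Every jar upright (within 0.25 rad) on the chamber floor; lid below 0.03 rad; drawer within 12 mm of shut; probe at rest in its stand on its collar (handle within 8 mm of the hole's axis, 30 to 42 mm above the stand's top, within 0.15 rad of upright) (all of step 3 and value of joint cab_drawer0 below 0.012 m and horizontal distance between probe_grip and stand_top below 0.008 m and z of probe_grip in the frame of stand_top between 0.03 and 0.042 m and angle between probe_grip's own z axis and vertical below 0.15 rad and linear speed of probe below 0.02 m/s); the robot touches nothing.
It fails at once if a bystander is moved by more than 40 mm (distance of any of spanner_mid, beaker_mid, bottle_mid, tipbox_mid, pot_mid, weight_mid from where it was at the start of the episode above 0.04 m).
Of jar0, jar1, jar2, jar3 only 2 to 4 are there at a start; the rules pass over those that are not, and their reading is None.
At some moment in a run one of jar0, jar1, jar2, jar3 may be knocked a few centimetres aside while the robot is not near it.
It also fails if it takes over 210 s, if anything falls off the work surface, if the arm or the gripper's body presses on something with over 40 N, if the wrist force passes 120 N, or if a joint passes its speed limit or range.

## Working session

There is one attempt and no reset: what is moved stays moved. The work goes in short steps, Python scripts to look and compute and a tool call to move; the robot and the scene stay as the last step left them, time stands still between calls to the robot, and variables do not carry over. Pictures are saved under pics/ and viewed, at most 14 in all, crops included, and the job is handed in when it is done.

Besides the shell and the picture viewer there is one more tool, called after "Request:" as a command line: name --argument value ..., lists and objects as JSON in quotes. send_rows: Moves the arm, as the interface text tells. Shift numbers are shares of 30 mm and turn numbers shares of 6 degrees, none past 1 either way. Its arguments: {"type":"object","properties":{"commands":{"type":"array","items":{"type":"object","properties":{"offset":{"type":"array","items":{"type":"number","minimum":-1,"maximum":1}},"rot":{"type":"array","items":{"type":"number","minimum":-1,"maximum":1}}}}},"fingers":{"type":"number"},"newtons":{"type":"number"}},"required":["commands"]}

```bash
ls; mkdir -p pics; cat > h.py <<'E'
from rig import env
import numpy as np, cv2
def snap(n,name):
    p=env.camera(n); cv2.imwrite(f'pics/{name}.png',p['image'][:,:,::-1]); return p
def proj(p,X):
    M=np.linalg.inv(np.array(p['cam_to_world'])); X=np.atleast_2d(X); c=X@M[:3,:3].T+M[:3,3]
    return np.c_[c[:,0]/c[:,2]*p['fx']+p['cx'],c[:,1]/c[:,2]*p['fy']+p['cy']]
def unproj(p,u,v,z):
    M=np.array(p['cam_to_world']); d=M[:3,:3]@np.array([(u-p['cx'])/p['fx'],(v-p['cy'])/p['fy'],1]); o=M[:3,3]
    return np.round(o+d*(z-o[2])/d[2],4)
E
python3 - <<'E'
from h import *
for n in('top','side'):
    p=snap(n,n+'0'); print(n,np.round(p['cam_to_world'],3).tolist(),p['fx'],p['cx'],p['cy'])
    for q in 'cab_drawer0_handle drawer_floor jar0_mid chamber lid_hinge lid_edge groove probe_grip stand_top spanner_mid beaker_mid bottle_mid tipbox_mid pot_mid weight_mid'.split():
        print(q,[(np.round(d['at'],3).tolist(),round(d['confidence'],2)) for d in env.find_in(p,q)][:4])
print(env.sense())
E
```

```text
pics
top [[0.022, -0.985, 0.17, 0.29], [-1.0, -0.023, -0.006, 0.014], [0.01, -0.17, -0.985, 1.75], [0.0, 0.0, 0.0, 1.0]] 471.6536434271921 314.28414803066227 191.19874775978866
cab_drawer0_handle [([0.604, -0.296, 0.064], 0.92)]
drawer_floor [([0.601, -0.295, 0.064], 0.91)]
jar0_mid [([0.654, 0.272, 0.234], 0.32)]
chamber [([0.587, 0.27, 0.05], 0.7)]
lid_hinge [([0.656, 0.27, 0.233], 0.69), ([0.365, -0.055, 0.01], 0.4)]
lid_edge [([0.656, 0.272, 0.232], 0.96), ([0.6, -0.297, 0.066], 0.3)]
groove [([0.519, 0.041, 0.057], 0.7), ([0.657, 0.274, 0.238], 0.53)]
probe_grip [([0.531, 0.51, 0.042], 0.58)]
stand_top [([0.668, 0.038, 0.081], 0.73), ([0.485, -0.11, 0.08], 0.68), ([0.366, -0.056, 0.01], 0.4)]
spanner_mid [([0.436, -0.503, 0.01], 0.63), ([0.679, 0.043, 0.133], 0.59), ([0.588, 0.267, 0.051], 0.29)]
beaker_mid [([0.365, -0.056, 0.013], 0.5)]
bottle_mid [([0.761, -0.106, 0.063], 0.46)]
tipbox_mid [([0.528, 0.504, 0.043], 0.67)]
pot_mid [([0.362, 0.057, 0.044], 0.71)]
weight_mid [([0.774, 0.106, 0.032], 0.6), ([0.436, -0.501, 0.012], 0.36)]
side [[0.971, -0.165, 0.174, 0.274], [-0.24
[... 967 characters left out ...]
7, 0.494, 0.036], 0.37)]
{'t': 1.6, 'qpos': array([-1.17992302e+00,  2.63931465e-01,  1.60400784e+00, -5.99959662e-05,
        1.27367905e+00, -3.69047179e-02]), 'joint_velocities': array([-0.00103214,  0.001239  , -0.0002942 ,  0.00015028, -0.00069845,
       -0.00105703]), 'tau': array([-5.81955155e-04, -5.15051472e+01, -3.67706037e+01,  1.05577350e-06,
        1.04410716e-03,  4.42958583e-05]), 'position': array([ 0.27999979, -0.6141829 ,  0.23125426]), 'orientation': array([-3.14156485e+00,  5.63793965e-05,  4.27795590e-01]), 'force': array([-0.20726453,  0.19879509,  0.48612589]), 'moment': array([ 0.01799455, -0.02189784, -0.01087407]), 'grip_force': 0.0, 'opening': 1.0003497036665752}
```

View pics/top0.png

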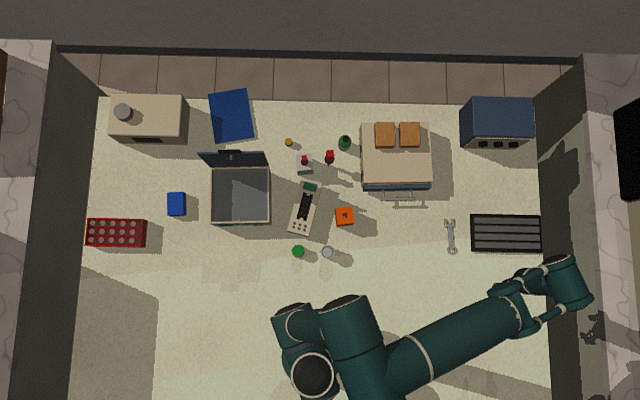

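View pics/side0.png

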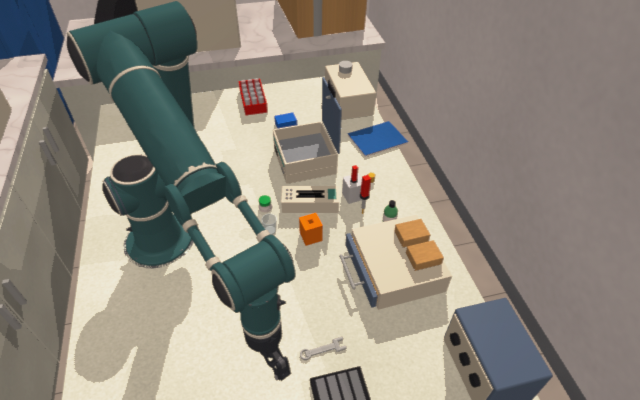

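```bash
python3 - <<'E'
import cv2
a=cv2.imread('pics/top0.png')[90:265,200:450]; cv2.imwrite('pics/c1.png',cv2.resize(a,None,fx=3.2,fy=3.2,interpolation=cv2.INTER_CUBIC))
a=cv2.imread('pics/side0.png')[110:310,255:455]; cv2.imwrite('pics/c2.png',cv2.resize(a,None,fx=3,fy=3,interpolation=cv2.INTER_CUBIC))
E
```

```text
(no output)
```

View pics/c1.png

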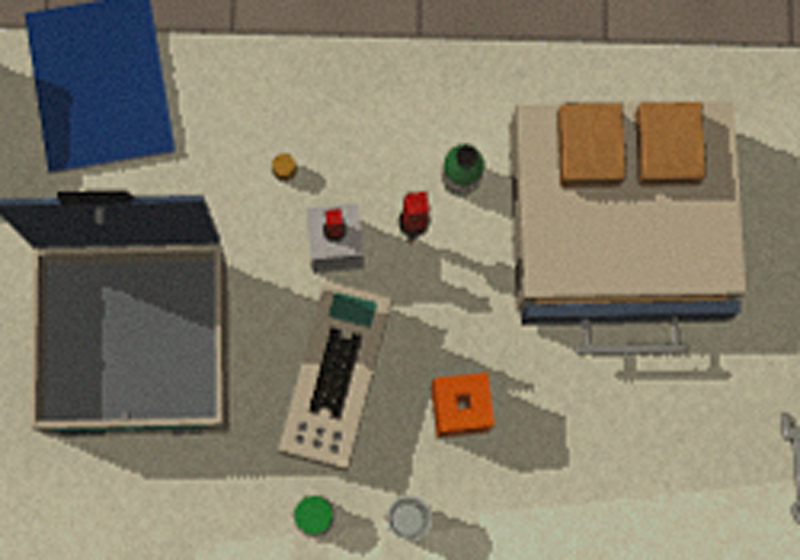

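View pics/c2.png

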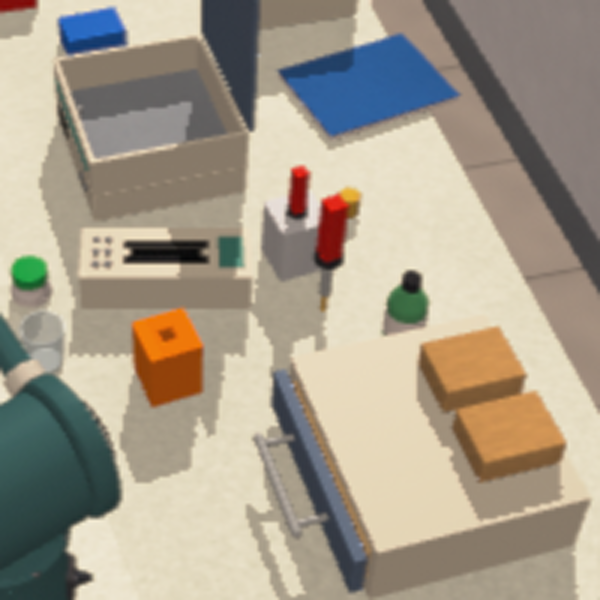

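```bash
python3 - <<'E'
from h import *
p=env.camera('top')
def U(u,v,z): return unproj(p,200+(u+.5)/3.2-.5,90+(v+.5)/3.2-.5,z)
for n,z,l in [('handle',.05,[(583,352),(686,347)]),('cab top',.085,[(514,105),(735,102),(523,297),(744,293)]),
 ('rim',.1,[(38,250),(221,246),(224,425),(36,429)]),('stand',.08,[(307,208),(357,206),(362,258),(312,263)]),
 ('unit',.055,[(322,287),(390,298),(346,467),(279,452)]),('groove',.053,[(336,330),(361,333),(309,412),(340,418)]),
 ('ptop',.146,[(334,211)]),('lid top',.28,[(0,201),(207,197)]),('big',.16,[(416,194)])]:
  P=np.array([U(u,v,z) for u,v in l]); print(n,P[:,:2].tolist(),P.mean(0).round(4)[:2])
E
```

```text
handle [[0.5571, -0.2428], [0.5656, -0.3606]] [ 0.5614 -0.3017]
cab top [[0.837, -0.1588], [0.847, -0.4134], [0.6126, -0.1701], [0.6231, -0.4192]] [ 0.7299 -0.2904]
rim [[0.6502, 0.3737], [0.6597, 0.1698], [0.4591, 0.1588], [0.45, 0.3641]] [0.5548 0.2666]
stand [[0.7108, 0.0756], [0.7145, 0.0188], [0.6541, 0.0118], [0.647, 0.0682]] [0.6816 0.0436]
unit [[0.6246, 0.0567], [0.6136, -0.0213], [0.4196, 0.0243], [0.4347, 0.0999]] [0.5231 0.0399]
groove [[0.5754, 0.0395], [0.5726, 0.0109], [0.4808, 0.0676], [0.4748, 0.0324]] [0.5259 0.0376]
ptop [[0.6915, 0.0436]] [0.6915 0.0436]
lid top [[0.6601, 0.3753], [0.6692, 0.1687]] [0.6646 0.272 ]
big [[0.7091, -0.0451]] [ 0.7091 -0.0451]
```

```bash
cat >> h.py <<'E'
import json,sys
from scipy.spatial.transform import Rotation as Ro
def plan(*wps,start=None):
    """wps: (x,y,z,yawdeg[,mm per row][,pitch-tilt]) tool down; prints calls of 8 rows"""
    s=env.sense()
    if start is None: P=np.array(s['position']); R=Ro.from_euler('xyz',s['orientation'])
    else: P=np.array(start[:3],float); R=Ro.from_euler('xyz',[180,0,start[3]],degrees=True)
    rows=[]
    for w in wps:
        if w=='|':
            while len(rows)%8: rows.append({"offset":[0,0,0],"rot":[0,0,0]})
            continue
        T=np.array(w[:3]); RT=Ro.from_euler('xyz',[180,0,w[3]],degrees=True); mm=w[4] if len(w)>4 else 29
        D=R.inv()*RT; n=int(np.ceil(max(np.linalg.norm(T-P)*1e3/mm,np.degrees(D.magnitude())/5.8,.01)))
        P0,R0=P.copy(),R
        for k in range(1,n+1):
            pk=P0+(T-P0)*k/n; rk=R0*Ro.from_rotvec(D.as_rotvec()*k/n)
            o=np.round(R.inv().apply(pk-P)/.03,2); r=np.round(np.degrees((R.inv()*rk).as_rotvec())/6,2)
            rows.append({"offset":[float(x)+0 for x in o],"rot":[float(x)+0 for x in r]})
            P=P+R.apply(o*.03); R=R*Ro.from_rotvec(np.radians(r*6))
    while len(rows)%8: rows.append({"offset":[0,0,0],"rot":[0,0,0]})
    for i in range(0,len(rows),8): print(json.dumps(rows[i:i+8]).replace(' ',''))
    print('end',P.round(4),R.as_euler('xyz',degrees=True).round(1))
E
python3 - <<'E'
from h import *
p=env.camera('side')
print(proj(p,[[.557,-.243,.05],[.5655,-.36,.05],[.5614,-.299,.05]]).round(1))
plan((.5614,-.299,.16,92.8),'|',(.5614,-.299,.028,92.8,25))
E
```

```text
[[339.4 255.8]
 [352.8 286.4]
 [345.7 270. ]]
[{"offset":[0.86,-0.38,0.16],"rot":[0.0,0.0,-0.76]},{"offset":[0.89,-0.31,0.16],"rot":[0.0,0.0,-0.76]},{"offset":[0.9,-0.23,0.16],"rot":[0.0,0.0,-0.76]},{"offset":[0.93,-0.17,0.15],"rot":[0.0,0.0,-0.76]},{"offset":[0.93,-0.09,0.16],"rot":[0.0,0.0,-0.75]},{"offset":[0.94,-0.01,0.16],"rot":[0.0,0.0,-0.76]},{"offset":[0.94,0.06,0.16],"rot":[0.0,0.0,-0.76]},{"offset":[0.93,0.13,0.16],"rot":[0.0,0.0,-0.76]}]
[{"offset":[0.91,0.2,0.16],"rot":[0.0,0.0,-0.76]},{"offset":[0.9,0.28,0.15],"rot":[0.0,0.0,-0.76]},{"offset":[0.87,0.35,0.16],"rot":[0.0,0.0,-0.76]},{"offset":[0.84,0.42,0.16],"rot":[0.0,0.0,-0.76]},{"offset":[0.81,0.48,0.16],"rot":[0.0,0.0,-0.75]},{"offset":[0.76,0.55,0.16],"rot":[0.0,0.0,-0.76]},{"offset":[0.72,0.6,0.16],"rot":[0.0,0.0,-0.76]},{"offset":[0,0,0],"rot":[0,0,0]}]
[{"offset":[0.0,0.0,0.73],"rot":[0.0,0.0,0.0]},{"offset":[0.0,0.0,0.74],"rot":[0.0,0.0,0.0]},{"offset":[0.0,0.0,0.73],"rot":[0.0,0.0,0.0]},{"offset":[0.0,0.0,0.73],"rot":[0.0,0.0,0.0]},{"offset":[0.0,0.0,0.73],"rot":[0.0,0.0,0.0]},{"offset":[0.0,0.0,0.74],"rot":[0.0,0.0,0.0]},{"offset":[0,0,0],"rot":[0,0,0]},{"offset":[0,0,0],"rot":[0,0,0]}]
end [ 0.5614 -0.2991  0.0279] [180.   -0.   92.8]
```

Request:
send_rows --commands '[{"offset": [0.86,-0.38,0.16],"rot": [0,0,-0.76]},{"offset": [0.89,-0.31,0.16],"rot": [0,0,-0.76]},{"offset": [0.9,-0.23,0.16],"rot": [0,0,-0.76]},{"offset": [0.93,-0.17,0.15],"rot": [0,0,-0.76]},{"offset": [0.93,-0.09,0.16],"rot": [0,0,-0.75]},{"offset": [0.94,-0.01,0.16],"rot": [0,0,-0.76]},{"offset": [0.94,0.06,0.16],"rot": [0,0,-0.76]},{"offset": [0.93,0.13,0.16],"rot": [0,0,-0.76]}]' --fingers -0.34 --newtons 40

```text
t: 2.37
position: [0.431, -0.445, 0.1932]
orientation: [3.141, 0.0, 1.067]
force: [0.7, 0.0, -0.5]
opening: 0.328
grip_force: 0.0
```

Request:
send_rows --commands '[{"offset": [0.91,0.2,0.16],"rot": [0,0,-0.76]},{"offset": [0.9,0.28,0.15],"rot": [0,0,-0.76]},{"offset": [0.87,0.35,0.16],"rot": [0,0,-0.76]},{"offset": [0.84,0.42,0.16],"rot": [0,0,-0.76]},{"offset": [0.81,0.48,0.16],"rot": [0,0,-0.75]},{"offset": [0.76,0.55,0.16],"rot": [0,0,-0.76]},{"offset": [0.72,0.6,0.16],"rot": [0,0,-0.76]},{"offset": [0,0,0],"rot": [0,0,0]}]'

```text
t: 3.03
position: [0.5638, -0.295, 0.1588]
orientation: [3.141, -0.002, 1.626]
force: [-0.2, -0.2, -0.3]
opening: 0.329
grip_force: 0.0
```

Request:
send_rows --commands '[{"offset": [-0.12,-0.08,0.5],"rot": [0,0,0]},{"offset": [0,0,0.6],"rot": [0,0,0]},{"offset": [0,0,0.6],"rot": [0,0,0]},{"offset": [0,0,0.6],"rot": [0,0,0]},{"offset": [0,0,0.6],"rot": [0,0,0]},{"offset": [0,0,0.6],"rot": [0,0,0]},{"offset": [0,0,0.5],"rot": [0,0,0]},{"offset": [0,0,0.36],"rot": [0,0,0]}]'

```text
t: 3.7
position: [0.5581, -0.3027, 0.0274]
orientation: [-3.14, -0.001, 1.619]
force: [-1.3, -0.1, 5.0]
opening: 0.329
grip_force: 2.8
```

Request:
send_rows --commands '[{"offset": [0,0,0],"rot": [0,0,0]},{"offset": [0,0,0],"rot": [0,0,0]},{"offset": [0,0,0],"rot": [0,0,0]},{"offset": [0,0,0],"rot": [0,0,0]},{"offset": [0,0,0],"rot": [0,0,0]},{"offset": [0,0,0],"rot": [0,0,0]},{"offset": [0,0,0],"rot": [0,0,0]},{"offset": [0,0,0],"rot": [0,0,0]}]' --fingers -1

```text
t: 4.37
position: [0.5589, -0.3031, 0.0288]
orientation: [-3.141, 0.0, 1.62]
force: [1.6, -3.7, -7.2]
opening: 0.111
grip_force: 38.8
```

Request:
send_rows --commands '[{"offset": [0,-0.2,0],"rot": [0,0,0]},{"offset": [0,-0.4,0],"rot": [0,0,0]},{"offset": [0,-0.4,0],"rot": [0,0,0]},{"offset": [0,-0.4,0],"rot": [0,0,0]},{"offset": [0,-0.4,0],"rot": [0,0,0]},{"offset": [0,-0.4,0],"rot": [0,0,0]},{"offset": [0,-0.4,0],"rot": [0,0,0]},{"offset": [0,-0.4,0],"rot": [0,0,0]}]'

```text
t: 5.03
position: [0.4677, -0.307, 0.0289]
orientation: [-3.141, -0.0, 1.619]
force: [1.4, -4.2, -10.8]
opening: 0.105
grip_force: 39.5
```

Request:
send_rows --commands '[{"offset": [0,-0.4,0],"rot": [0,0,0]},{"offset": [0,-0.4,0],"rot": [0,0,0]},{"offset": [0,-0.4,0],"rot": [0,0,0]},{"offset": [0,-0.4,0],"rot": [0,0,0]},{"offset": [0,-0.4,0],"rot": [0,0,0]},{"offset": [0,-0.4,0],"rot": [0,0,0]},{"offset": [0,-0.2,0],"rot": [0,0,0]},{"offset": [0,0,0],"rot": [0,0,0]}]'

```text
t: 5.7
position: [0.4039, -0.3105, 0.0305]
orientation: [3.114, 0.003, 1.611]
force: [49.4, 12.6, -36.3]
opening: 0.112
grip_force: 38.8
```

```bash
python3 - <<'E'
from h import *
p=snap('side','s1'); im=cv2.imread('pics/s1.png')[150:350,200:440]; cv2.imwrite('pics/s1c.png',cv2.resize(im,None,fx=3,fy=3,interpolation=cv2.INTER_CUBIC))
s=env.sense();print(s['qpos'],s['force'],s['position'])
E
```

```text
[-0.71488551  0.15842794  2.14396235  0.02143419  0.81804636 -0.77117028] [ 48.32402115  12.13784578 -35.82829721] [ 0.40392922 -0.31045991  0.03051378]
```

View pics/s1c.png

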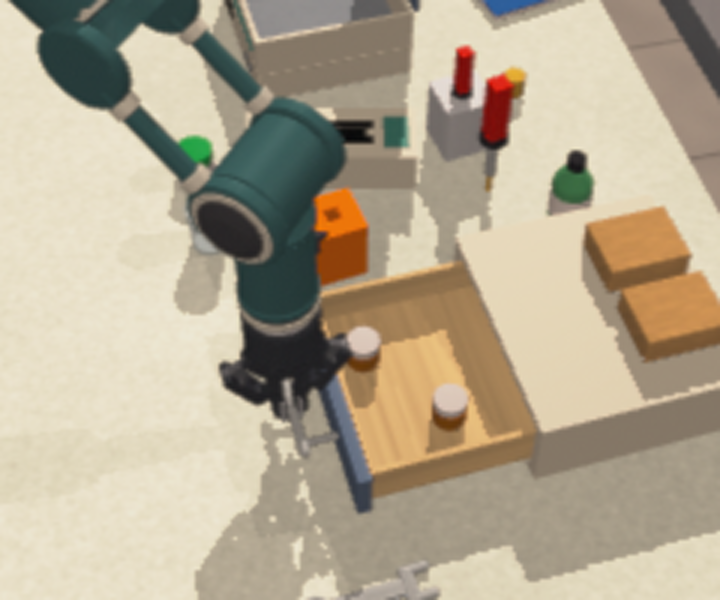

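Request:
send_rows --commands '[{"offset": [0,0.2,0],"rot": [0,0,0]},{"offset": [0,0,0],"rot": [0,0,0]},{"offset": [0,0,0],"rot": [0,0,0]},{"offset": [0,0,0],"rot": [0,0,0]},{"offset": [0,0,-0.3],"rot": [0,0,0]},{"offset": [0,0,-0.8],"rot": [0,0,0]},{"offset": [0,0,-1],"rot": [0,0,0]},{"offset": [0,0,-1],"rot": [0,0,0]}]' --fingers -0.34

```text
t: 6.42
position: [0.396, -0.3104, 0.1232]
orientation: [-3.14, -0.001, 1.619]
force: [0.1, -0.1, 0.7]
opening: 0.33
grip_force: 0.0
```

Request:
send_rows --commands '[{"offset": [-0.7,-0.3,-0.6],"rot": [0,0,0]},{"offset": [-0.9,-0.2,-0.2],"rot": [0,0,0]},{"offset": [-1,0,0],"rot": [0,0,0]},{"offset": [-1,0,0],"rot": [0,0,0]},{"offset": [-1,0,0],"rot": [0,0,0]},{"offset": [-1,0,0],"rot": [0,0,0]},{"offset": [-1,0,0],"rot": [0,0,0]},{"offset": [-1,0,0],"rot": [0,0,0]}]' --fingers 0.4

```text
t: 7.08
position: [0.3924, -0.5408, 0.1472]
orientation: [3.142, 0.0, 1.618]
force: [-0.2, -0.3, -0.3]
opening: 0.7
grip_force: 0.0
```

```bash
python3 - <<'E'
from h import *
p=snap('top','t1'); im=cv2.imread('pics/t1.png')[110:280,340:480]; cv2.imwrite('pics/t1c.png',cv2.resize(im,None,fx=3.5,fy=3.5,interpolation=cv2.INTER_CUBIC))
for q in ('jar0_mid','cab_drawer0_handle'): print(q,[(np.round(d['at'],4).tolist(),round(d['confidence'],2)) for d in env.find_in(p,q)])
E
```

```text
jar0_mid []
cab_drawer0_handle [([0.5254, -0.3038, 0.0195], 0.81)]
```

View pics/t1c.png

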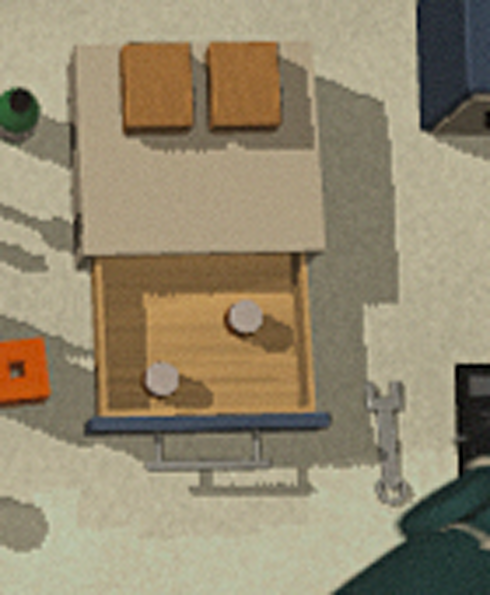

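```bash
cat >> h.py <<'E'
def caps(p,x0,y0,x1,y1):
    im=p['image'][y0:y1,x0:x1].astype(int); s=im.max(2)-im.min(2)
    m=((im.min(2)>115)&(s<35)).astype(np.uint8); n,l,st,c=cv2.connectedComponentsWithStats(m)
    return [(c[i]+[x0,y0],int(st[i,4])) for i in range(1,n) if st[i,4]>20]
E
python3 - <<'E'
from h import *
p=env.camera('top')
def U(u,v,z): return unproj(p,340+(u+.5)/3.5-.5,110+(v+.5)/3.5-.5,z)
print(U(245,317,.056),U(161,379,.056),'handle',U(148,467,.05),U(268,464,.05))
for c,a in caps(p,366,184,430,230): print(c,a,unproj(p,*c,.056))
im=p['image'];print(im[200,409],im[218,386],im[205,395])
print('front panel',U(86,425,.065),U(331,421,.065))
E
```

```text
[ 0.5565 -0.3432  0.056 ] [ 0.4896 -0.2555  0.056 ] handle [ 0.3992 -0.2427  0.05  ] [ 0.4051 -0.3662  0.05  ]
[409.88888889 200.07936508] 63 [ 0.557  -0.3441  0.056 ]
[385.953125 217.859375] 64 [ 0.4899 -0.2566  0.056 ]
[168 152 138] [164 148 133] [177 140  87]
front panel [ 0.4396 -0.1771  0.065 ] [ 0.4494 -0.4282  0.065 ]
```

```bash
python3 - <<'E'
from h import *
plan((.49,-.2561,.14,2.8),'|',(.49,-.2561,.026,2.8,23))
E
```

```text
[{"offset":[0.58,0.23,0.01],"rot":[0.0,0.0,0.94]},{"offset":[0.6,0.17,0.02],"rot":[0.0,0.0,0.93]},{"offset":[0.62,0.12,0.01],"rot":[0.0,0.0,0.94]},{"offset":[0.62,0.05,0.02],"rot":[0.0,0.0,0.93]},{"offset":[0.62,-0.01,0.01],"rot":[0.0,0.0,0.94]},{"offset":[0.62,-0.07,0.01],"rot":[0.0,0.0,0.94]},{"offset":[0.61,-0.13,0.02],"rot":[0.0,0.0,0.93]},{"offset":[0.6,-0.19,0.01],"rot":[0.0,0.0,0.94]}]
[{"offset":[0.57,-0.25,0.01],"rot":[0.0,0.0,0.94]},{"offset":[0.55,-0.3,0.02],"rot":[0.0,0.0,0.93]},{"offset":[0.52,-0.35,0.01],"rot":[-0.01,0.0,0.94]},{"offset":[0.47,-0.41,0.02],"rot":[0.0,0.0,0.93]},{"offset":[0.44,-0.44,0.01],"rot":[0.0,0.0,0.94]},{"offset":[0.39,-0.49,0.01],"rot":[0.0,0.0,0.94]},{"offset":[0.34,-0.53,0.02],"rot":[0.0,0.0,0.93]},{"offset":[0.29,-0.55,0.01],"rot":[0.0,0.0,0.94]}]
[{"offset":[0.0,0.0,0.76],"rot":[0.0,0.0,0.0]},{"offset":[0.0,0.0,0.76],"rot":[0.0,0.0,0.0]},{"offset":[0.0,0.0,0.76],"rot":[0.0,0.0,0.0]},{"offset":[0.0,0.0,0.76],"rot":[0.0,0.0,0.0]},{"offset":[0.0,0.0,0.76],"rot":[0.0,0.0,0.0]},{"offset":[0,0,0],"rot":[0,0,0]},{"offset":[0,0,0],"rot":[0,0,0]},{"offset":[0,0,0],"rot":[0,0,0]}]
end [ 0.4901 -0.2561  0.026 ] [180.   -0.    2.8]
```

Request:
send_rows --commands '[{"offset": [0.58,0.23,0.01],"rot": [0,0,0.94]},{"offset": [0.6,0.17,0.02],"rot": [0,0,0.93]},{"offset": [0.62,0.12,0.01],"rot": [0,0,0.94]},{"offset": [0.62,0.05,0.02],"rot": [0,0,0.93]},{"offset": [0.62,-0.01,0.01],"rot": [0,0,0.94]},{"offset": [0.62,-0.07,0.01],"rot": [0,0,0.94]},{"offset": [0.61,-0.13,0.02],"rot": [0,0,0.93]},{"offset": [0.6,-0.19,0.01],"rot": [0,0,0.94]}]'

```text
t: 7.95
position: [0.4414, -0.3948, 0.1431]
orientation: [-3.141, -0.0, 0.831]
force: [-0.1, 0.3, -0.2]
opening: 0.699
grip_force: 0.0
```

Request:
send_rows --commands '[{"offset": [0.57,-0.25,0.01],"rot": [0,0,0.94]},{"offset": [0.55,-0.3,0.02],"rot": [0,0,0.93]},{"offset": [0.52,-0.35,0.01],"rot": [0,0,0.94]},{"offset": [0.47,-0.41,0.02],"rot": [0,0,0.93]},{"offset": [0.44,-0.44,0.01],"rot": [0,0,0.94]},{"offset": [0.39,-0.49,0.01],"rot": [0,0,0.94]},{"offset": [0.34,-0.53,0.02],"rot": [0,0,0.93]},{"offset": [0.29,-0.55,0.01],"rot": [0,0,0.94]}]'

```text
t: 8.62
position: [0.4895, -0.2531, 0.1398]
orientation: [-3.141, 0.001, 0.047]
force: [-0.4, 0.2, -0.1]
opening: 0.703
grip_force: 0.0
```

```bash
python3 - <<'E'
from h import *
p=snap('side','s2')
s=env.sense();print(s['position'],s['orientation'],s['joint_velocities'].round(3))
E
```

```text
[ 0.49026415 -0.2502305   0.13963489] [-3.13844801e+00  6.62590711e-05  4.25259878e-02] [-0.035  0.009 -0.008 -0.026 -0.001 -0.301]
```

Request:
send_rows --commands '[{"offset": [0,0,0],"rot": [0,0,0]},{"offset": [0,0,0.5],"rot": [0,0,0]},{"offset": [0,0,0.8],"rot": [0,0,0]},{"offset": [0,0,0.8],"rot": [0,0,0]},{"offset": [0,0,0.8],"rot": [0,0,0]},{"offset": [0,0,0.6],"rot": [0,0,0]},{"offset": [0,0,0.3],"rot": [0,0,0]},{"offset": [0,0,0],"rot": [0,0,0]}]'

```text
t: 9.33
position: [0.488, -0.2545, 0.0233]
orientation: [-3.139, 0.004, 0.052]
force: [0.2, 1.0, -0.5]
opening: 0.701
grip_force: 0.0
```

Request:
send_rows --commands '[{"offset": [0,0,0],"rot": [0,0,0]},{"offset": [0,0,0],"rot": [0,0,0]},{"offset": [0,0,0],"rot": [0,0,0]},{"offset": [0,0,0],"rot": [0,0,0]},{"offset": [0,0,0],"rot": [0,0,0]},{"offset": [0,0,0],"rot": [0,0,0]},{"offset": [0,0,0],"rot": [0,0,0]},{"offset": [0,0,0],"rot": [0,0,0]}]' --fingers -0.6 --newtons 25

```text
t: 10.0
position: [0.4918, -0.2562, 0.0272]
orientation: [3.14, -0.002, 0.051]
force: [-1.1, -0.8, 5.7]
opening: 0.414
grip_force: 25.5
```

Request:
send_rows --commands '[{"offset": [0,0,-0.4],"rot": [0,0,0]},{"offset": [0,0,-0.8],"rot": [0,0,0]},{"offset": [0,0,-1],"rot": [0,0,0]},{"offset": [0,0,-1],"rot": [0,0,0]},{"offset": [0,0,-1],"rot": [0,0,0]},{"offset": [0,0,-0.6],"rot": [0,0,0]},{"offset": [0,0,-0.2],"rot": [0,0,0]},{"offset": [0,0,0],"rot": [0,0,0]}]'

```text
t: 10.67
position: [0.4917, -0.256, 0.1781]
orientation: [3.139, -0.004, 0.051]
force: [0.5, 0.0, -1.6]
opening: 0.41
grip_force: 25.2
```

Request:
send_rows --commands '[{"offset": [0.1,-0.4,0],"rot": [0,0,0]},{"offset": [0.1,-0.7,0],"rot": [0,0,0]},{"offset": [0.1,-0.9,0],"rot": [0,0,0]},{"offset": [0.1,-0.9,0],"rot": [0,0,0]},{"offset": [0.1,-0.9,0],"rot": [0,0,0]},{"offset": [0.1,-0.9,0],"rot": [0,0,0]},{"offset": [0.1,-0.9,0],"rot": [0,0,0]},{"offset": [0.1,-0.9,0],"rot": [0,0,0]}]'

```text
t: 11.33
position: [0.5024, -0.0569, 0.1726]
orientation: [-3.14, 0.005, 0.051]
force: [0.7, 0.3, -0.6]
opening: 0.416
grip_force: 25.2
```

Request:
send_rows --commands '[{"offset": [0.1,-0.9,0],"rot": [0,0,0]},{"offset": [0.1,-0.9,0],"rot": [0,0,0]},{"offset": [0.1,-0.9,0],"rot": [0,0,0]},{"offset": [0.1,-0.9,0],"rot": [0,0,0]},{"offset": [0.1,-0.9,0],"rot": [0,0,0]},{"offset": [0.1,-0.9,0],"rot": [0,0,0]},{"offset": [0.1,-0.9,0],"rot": [0,0,0]},{"offset": [0.1,-0.9,0],"rot": [0,0,0]}]'

```text
t: 12.0
position: [0.515, 0.1592, 0.1725]
orientation: [3.141, 0.005, 0.051]
force: [-0.0, -1.2, -1.2]
opening: 0.415
grip_force: 25.2
```

Request:
send_rows --commands '[{"offset": [0.1,-0.9,0],"rot": [0,0,0]},{"offset": [0.1,-0.9,0],"rot": [0,0,0]},{"offset": [0.1,-0.9,0],"rot": [0,0,0]},{"offset": [0.1,-0.9,0],"rot": [0,0,0]},{"offset": [0.1,-0.6,0],"rot": [0,0,0]},{"offset": [0.1,-0.4,0],"rot": [0,0,0]},{"offset": [0.1,-0.4,0],"rot": [0,0,0]},{"offset": [0,0,0],"rot": [0,0,0]}]'

```text
t: 12.67
position: [0.5302, 0.31, 0.1739]
orientation: [3.141, 0.002, 0.052]
force: [0.3, 1.0, -1.0]
opening: 0.413
grip_force: 25.2
```

Request:
send_rows --commands '[{"offset": [0.05,0.05,0],"rot": [0,0,0]},{"offset": [0,0,0.6],"rot": [0,0,0]},{"offset": [0,0,0.9],"rot": [0,0,0]},{"offset": [0,0,0.9],"rot": [0,0,0]},{"offset": [0,0,0.8],"rot": [0,0,0]},{"offset": [0,0,0.5],"rot": [0,0,0]},{"offset": [0,0,0.2],"rot": [0,0,0]},{"offset": [0,0,0],"rot": [0,0,0]}]'

```text
t: 13.33
position: [0.5311, 0.3049, 0.0563]
orientation: [3.139, 0.004, 0.049]
force: [0.6, -0.4, -0.6]
opening: 0.415
grip_force: 25.2
```

Request:
send_rows --commands '[{"offset": [0,0,0],"rot": [0,0,0]},{"offset": [0,0,0],"rot": [0,0,0]},{"offset": [0,0,0.05],"rot": [0,0,0]},{"offset": [0,0,0],"rot": [0,0,0]},{"offset": [0,0,0],"rot": [0,0,0]},{"offset": [0,0,0],"rot": [0,0,0]},{"offset": [0,0,0],"rot": [0,0,0]},{"offset": [0,0,0],"rot": [0,0,0]}]'

```text
t: 14.0
position: [0.5326, 0.3071, 0.0571]
orientation: [-3.142, -0.0, 0.051]
force: [0.2, -0.5, -0.1]
opening: 0.413
grip_force: 25.2
```

Request:
send_rows --commands '[{"offset": [0,0,0.08],"rot": [0,0,0]},{"offset": [0,0,0.06],"rot": [0,0,0]},{"offset": [0,0,0.06],"rot": [0,0,0]},{"offset": [0,0,0],"rot": [0,0,0]},{"offset": [0,0,0],"rot": [0,0,0]},{"offset": [0,0,0],"rot": [0,0,0]},{"offset": [0,0,0],"rot": [0,0,0]},{"offset": [0,0,0],"rot": [0,0,0]}]'

```text
t: 14.67
position: [0.5326, 0.307, 0.051]
orientation: [-3.142, -0.0, 0.051]
force: [-0.4, -0.5, -1.1]
opening: 0.41
grip_force: 25.3
```

Request:
send_rows --commands '[{"offset": [0,0,0],"rot": [0,0,0]},{"offset": [0,0,0],"rot": [0,0,0]},{"offset": [0,0,0],"rot": [0,0,0]},{"offset": [0,0,0],"rot": [0,0,0]},{"offset": [0,0,-0.3],"rot": [0,0,0]},{"offset": [0,0,-0.6],"rot": [0,0,0]},{"offset": [0,0,-1],"rot": [0,0,0]},{"offset": [0,0,-1],"rot": [0,0,0]}]' --fingers 0.3

```text
t: 15.33
position: [0.5316, 0.3065, 0.1383]
orientation: [3.14, 0.002, 0.051]
force: [0.4, -0.4, 0.1]
opening: 0.647
grip_force: 0.0
```

Request:
send_rows --commands '[{"offset": [0,0,-0.8],"rot": [0,0,0]},{"offset": [0,0.5,-0.4],"rot": [0,0,0]},{"offset": [0,0.8,0],"rot": [0,0,0]},{"offset": [0,0.9,0],"rot": [0,0,0]},{"offset": [0,0.9,0],"rot": [0,0,0]},{"offset": [0,0.9,0],"rot": [0,0,0]},{"offset": [0,0.9,0],"rot": [0,0,0]},{"offset": [0,0.9,0],"rot": [0,0,0]}]' --fingers 0.4

```text
t: 16.0
position: [0.5406, 0.131, 0.1738]
orientation: [3.141, 0.001, 0.051]
force: [0.7, 0.3, 0.5]
opening: 0.701
grip_force: 0.0
```

```bash
python3 - <<'E'
from h import *
p=snap('top','t2')
for b in ((366,184,430,230),(205,160,275,228)):
  for c,a in caps(p,*b): print(c,a,unproj(p,*c,.056),unproj(p,*c,.079))
print(env.sense()['position'])
cv2.imwrite('pics/t2c.png',cv2.resize(cv2.imread('pics/t2.png')[90:270,190:450],None,fx=3,fy=3))
E
```

```text
[409.83333333 199.96666667] 60 [ 0.5574 -0.3439  0.056 ] [ 0.5538 -0.339   0.079 ]
[206.948 198.1  ] 250 [0.547  0.3932 0.056 ] [0.5435 0.3881 0.079 ]
[228.84375 202.0625 ] 64 [0.5343 0.3132 0.056 ] [0.531  0.3091 0.079 ]
[0.54072522 0.12666804 0.17364866]
```

View pics/t2c.png

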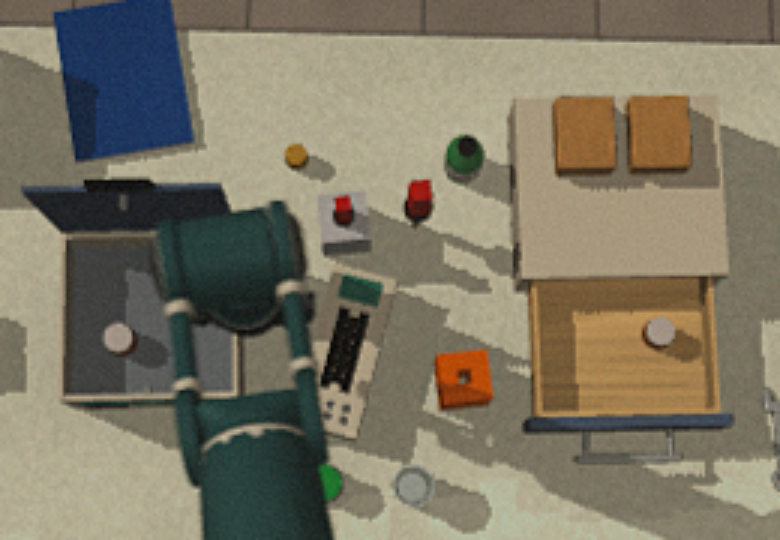

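Request:
send_rows --commands '[{"offset": [-0.02,0.95,0],"rot": [0,0,0]},{"offset": [-0.02,0.95,0],"rot": [0,0,0]},{"offset": [-0.02,0.95,0],"rot": [0,0,0]},{"offset": [-0.02,0.95,0],"rot": [0,0,0]},{"offset": [-0.02,0.95,0],"rot": [0,0,0]},{"offset": [-0.02,0.95,0],"rot": [0,0,0]},{"offset": [-0.02,0.95,0],"rot": [0,0,0]},{"offset": [-0.02,0.95,0],"rot": [0,0,0]}]'

```text
t: 16.72
position: [0.5472, -0.0966, 0.1738]
orientation: [3.141, 0.001, 0.051]
force: [0.3, 0.0, -0.2]
opening: 0.7
grip_force: 0.0
```

Request:
send_rows --commands '[{"offset": [-0.02,0.95,0],"rot": [0,0,0]},{"offset": [-0.02,0.95,0],"rot": [0,0,0]},{"offset": [-0.02,0.95,0],"rot": [0,0,0]},{"offset": [-0.02,0.95,0],"rot": [0,0,0]},{"offset": [-0.02,0.95,0],"rot": [0,0,0]},{"offset": [-0.02,0.95,0],"rot": [0,0,0]},{"offset": [-0.02,0.9,0],"rot": [0,0,0]},{"offset": [-0.02,0.8,0],"rot": [0,0,0]}]'

```text
t: 17.38
position: [0.5535, -0.3188, 0.1737]
orientation: [3.142, 0.001, 0.05]
force: [1.2, -0.5, -0.7]
opening: 0.701
grip_force: 0.0
```

Request:
send_rows --commands '[{"offset": [0,0,0],"rot": [0,0,0]},{"offset": [0,0,0],"rot": [0,0,0]},{"offset": [0,0,0],"rot": [0,0,0]},{"offset": [0,0,0],"rot": [0,0,0]},{"offset": [0,0,0.3],"rot": [0,0,0]},{"offset": [0,0,0.6],"rot": [0,0,0]},{"offset": [0,0,0.5],"rot": [0,0,0]},{"offset": [0,0,0],"rot": [0,0,0]}]'

```text
t: 18.05
position: [0.5522, -0.314, 0.1276]
orientation: [-3.137, 0.006, 0.052]
force: [-1.0, 0.4, -1.5]
opening: 0.699
grip_force: 0.0
```

```bash
python3 - <<'E'
from h import *
p=snap('side','s3')
print(env.sense()['position'],[(d['at'],d['confidence']) for d in env.find_in(p,'jar0_mid')])
M=proj(p,[[.5574,-.344,.056],[.531,.309,.079]]);print(M)
E
```

```text
[ 0.55295948 -0.31466092  0.12925466] []
[[348.71516153 281.34361207]
 [294.81405608 139.91104253]]
```

Request:
send_rows --commands '[{"offset": [0.1,0.5,0],"rot": [0,0,0]},{"offset": [0,0.48,0],"rot": [0,0,0]},{"offset": [0,0,0.5],"rot": [0,0,0]},{"offset": [0,0,0.8],"rot": [0,0,0]},{"offset": [0,0,0.8],"rot": [0,0,0]},{"offset": [0,0,0.7],"rot": [0,0,0]},{"offset": [0,0,0.4],"rot": [0,0,0]},{"offset": [0,0,0.2],"rot": [0,0,0]}]'

```text
t: 18.82
position: [0.5584, -0.3465, 0.0284]
orientation: [-3.141, 0.002, 0.05]
force: [0.8, -0.7, 0.3]
opening: 0.7
grip_force: 0.0
```

Request:
send_rows --commands '[{"offset": [0,0,0],"rot": [0,0,0]},{"offset": [0,0,0],"rot": [0,0,0]},{"offset": [0,0,0],"rot": [0,0,0]},{"offset": [0,0,0],"rot": [0,0,0]},{"offset": [0,0,0],"rot": [0,0,0]},{"offset": [0,0,0],"rot": [0,0,0]},{"offset": [0,0,0],"rot": [0,0,0]},{"offset": [0,0,0],"rot": [0,0,0]}]' --fingers -0.6 --newtons 25

```text
t: 19.48
position: [0.5598, -0.3463, 0.0311]
orientation: [3.141, -0.001, 0.051]
force: [-0.2, 0.8, 4.5]
opening: 0.412
grip_force: 26.3
```

Request:
send_rows --commands '[{"offset": [0,0,-0.4],"rot": [0,0,0]},{"offset": [0,0,-0.8],"rot": [0,0,0]},{"offset": [0,0,-1],"rot": [0,0,0]},{"offset": [0,0,-1],"rot": [0,0,0]},{"offset": [0,0,-1],"rot": [0,0,0]},{"offset": [0,0,-0.6],"rot": [0,0,0]},{"offset": [0,0,-0.2],"rot": [0,0,0]},{"offset": [0,0,0],"rot": [0,0,0]}]'

```text
t: 20.15
position: [0.5603, -0.3467, 0.183]
orientation: [3.139, -0.004, 0.051]
force: [0.3, -0.4, -1.5]
opening: 0.412
grip_force: 26.1
```

Request:
send_rows --commands '[{"offset": [0.01,-0.5,0],"rot": [0,0,0]},{"offset": [0.01,-0.8,0],"rot": [0,0,0]},{"offset": [0.01,-0.9,0],"rot": [0,0,0]},{"offset": [0.01,-0.9,0],"rot": [0,0,0]},{"offset": [0.01,-0.9,0],"rot": [0,0,0]},{"offset": [0.01,-0.9,0],"rot": [0,0,0]},{"offset": [0.01,-0.9,0],"rot": [0,0,0]},{"offset": [0.01,-0.9,0],"rot": [0,0,0]}]'

```text
t: 20.82
position: [0.5489, -0.1424, 0.1769]
orientation: [-3.139, 0.005, 0.051]
force: [-0.4, -0.6, -0.5]
opening: 0.411
grip_force: 26.1
```

Request:
send_rows --commands '[{"offset": [0.01,-0.9,0],"rot": [0,0,0]},{"offset": [0.01,-0.9,0],"rot": [0,0,0]},{"offset": [0.01,-0.9,0],"rot": [0,0,0]},{"offset": [0.01,-0.9,0],"rot": [0,0,0]},{"offset": [0.01,-0.9,0],"rot": [0,0,0]},{"offset": [0.01,-0.9,0],"rot": [0,0,0]},{"offset": [0.01,-0.9,0],"rot": [0,0,0]},{"offset": [0.01,-0.9,0],"rot": [0,0,0]}]'

```text
t: 21.48
position: [0.54, 0.0726, 0.177]
orientation: [-3.141, 0.005, 0.051]
force: [0.6, -0.6, 0.5]
opening: 0.413
grip_force: 26.1
```

Request:
send_rows --commands '[{"offset": [0.01,-0.9,0],"rot": [0,0,0]},{"offset": [0.01,-0.9,0],"rot": [0,0,0]},{"offset": [0.01,-0.9,0],"rot": [0,0,0]},{"offset": [0.01,-0.9,0],"rot": [0,0,0]},{"offset": [0,-0.6,0],"rot": [0,0,0]},{"offset": [0,-0.4,0],"rot": [0,0,0]},{"offset": [0,-0.3,0],"rot": [0,0,0]},{"offset": [0,-0.2,0],"rot": [0,0,0]}]'

```text
t: 22.15
position: [0.5348, 0.2242, 0.1784]
orientation: [3.141, 0.003, 0.052]
force: [-0.8, -0.0, 0.1]
opening: 0.411
grip_force: 26.1
```

Request:
send_rows --commands '[{"offset": [0,0,0],"rot": [0,0,0]},{"offset": [0,0,0],"rot": [0,0,0]},{"offset": [0,0,0],"rot": [0,0,0]},{"offset": [0,0,0.3],"rot": [0,0,0]},{"offset": [0,0,0.5],"rot": [0,0,0]},{"offset": [0,0,0],"rot": [0,0,0]},{"offset": [0,0,0],"rot": [0,0,0]},{"offset": [0,0,0],"rot": [0,0,0]}]'

```text
t: 22.82
position: [0.5362, 0.2232, 0.156]
orientation: [3.141, 0.0, 0.05]
force: [-0.3, -0.2, 0.7]
opening: 0.413
grip_force: 26.1
```

```bash
python3 - <<'E'
from h import *
p=snap('side','s4')
print([(np.round(d['at'],3),d['confidence']) for d in env.find_in(p,'jar0_mid')])
for c,a in caps(p,277,128,337,165): print(c,a,unproj(p,*c,.079))
im=cv2.imread('pics/s4.png')[100:220,240:360]; cv2.imwrite('pics/s4c.png',cv2.resize(im,None,fx=4,fy=4,interpolation=cv2.INTER_CUBIC))
E
```

```text
[(array([ 0.369, -0.055,  0.04 ]), 0.3), (array([0.53 , 0.292, 0.068]), 0.2)]
[301.37760417 153.4453125 ] 384 [0.5387 0.2256 0.079 ]
```

View pics/s4c.png

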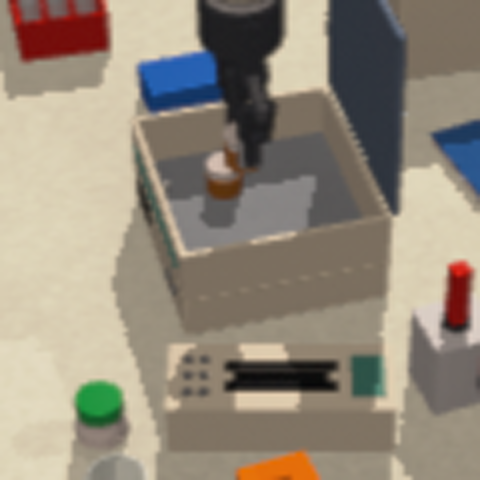

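Request:
send_rows --commands '[{"offset": [0.02,0,0.3],"rot": [0,0,0]},{"offset": [0,0,0.6],"rot": [0,0,0]},{"offset": [0,0,0.8],"rot": [0,0,0]},{"offset": [0,0,0.8],"rot": [0,0,0]},{"offset": [0,0,0.5],"rot": [0,0,0]},{"offset": [0,0,0.2],"rot": [0,0,0]},{"offset": [0,0,0],"rot": [0,0,0]},{"offset": [0,0,0],"rot": [0,0,0]}]'

```text
t: 23.58
position: [0.5371, 0.2238, 0.0602]
orientation: [-3.142, -0.0, 0.051]
force: [0.7, 0.5, -0.5]
opening: 0.413
grip_force: 26.1
```

Request:
send_rows --commands '[{"offset": [0,0,0],"rot": [0,0,0]},{"offset": [0,0,0],"rot": [0,0,0]},{"offset": [0,0,0.05],"rot": [0,0,0]},{"offset": [0,0,0.05],"rot": [0,0,0]},{"offset": [0,0,0.04],"rot": [0,0,0]},{"offset": [0,0,0],"rot": [0,0,0]},{"offset": [0,0,0],"rot": [0,0,0]},{"offset": [0,0,0],"rot": [0,0,0]}]'

```text
t: 24.25
position: [0.5367, 0.2237, 0.0557]
orientation: [3.142, 0.0, 0.051]
force: [-0.4, -0.4, -0.0]
opening: 0.41
grip_force: 26.1
```

Request:
send_rows --commands '[{"offset": [0,0,0.06],"rot": [0,0,0]},{"offset": [0,0,0],"rot": [0,0,0]},{"offset": [0,0,0],"rot": [0,0,0]},{"offset": [0,0,0],"rot": [0,0,0]},{"offset": [0,0,0],"rot": [0,0,0]},{"offset": [0,0,0],"rot": [0,0,0]},{"offset": [0,0,0],"rot": [0,0,0]},{"offset": [0,0,0],"rot": [0,0,0]}]'

```text
t: 24.92
position: [0.537, 0.2238, 0.0541]
orientation: [-3.141, -0.0, 0.051]
force: [-0.3, -0.4, 1.1]
opening: 0.412
grip_force: 26.1
```

Request:
send_rows --commands '[{"offset": [0,0,0],"rot": [0,0,0]},{"offset": [0,0,0],"rot": [0,0,0]},{"offset": [0,0,0],"rot": [0,0,0]},{"offset": [0,0,0],"rot": [0,0,0]},{"offset": [0,0,-0.3],"rot": [0,0,0]},{"offset": [0,0,-0.6],"rot": [0,0,0]},{"offset": [0,0,-0.9],"rot": [0,0,0]},{"offset": [0,0,-0.9],"rot": [0,0,0]}]' --fingers 0.3

```text
t: 25.58
position: [0.5358, 0.2233, 0.1354]
orientation: [3.141, 0.002, 0.051]
force: [-0.0, 1.1, 0.2]
opening: 0.649
grip_force: 0.0
```

Request:
send_rows --commands '[{"offset": [0,0.3,-0.9],"rot": [0,0,0]},{"offset": [0,0.6,-0.9],"rot": [0,0,0]},{"offset": [0,0.9,-0.5],"rot": [0,0,0]},{"offset": [0,0.9,-0.5],"rot": [0,0,0]},{"offset": [0,0.9,-0.5],"rot": [0,0,0]},{"offset": [0,0.9,-0.5],"rot": [0,0,0]},{"offset": [0,0.6,-0.5],"rot": [0,0,0]},{"offset": [0,0.4,-0.5],"rot": [0,0,0]}]' --fingers -1

```text
t: 26.25
position: [0.5449, 0.0569, 0.2806]
orientation: [3.141, -0.001, 0.049]
force: [-0.2, 0.3, 0.2]
opening: 0.001
grip_force: 0.0
```

```bash
python3 - <<'E'
from h import *
p=snap('top','t3')
for b in ((366,184,430,230),(212,168,270,222)):
  for c,a in caps(p,*b): print(c,a,unproj(p,*c,.056),unproj(p,*c,.079))
p=snap('side','s5')
print(env.sense()['position'])
a=cv2.imread('pics/s5.png')[100:300,240:440];b=cv2.imread('pics/t3.png')[120:270,200:300]
cv2.imwrite('pics/c5.png',np.hstack([cv2.resize(a,(450,450)),cv2.resize(b,(300,450))]))
E
```

```text
[228.81538462 202.        ] 65 [0.5346 0.3133 0.056 ] [0.5312 0.3092 0.079 ]
[252.04545455 201.83333333] 66 [0.5371 0.2293 0.056 ] [0.5338 0.2263 0.079 ]
[0.54691517 0.05726825 0.28298404]
```

View pics/c5.png

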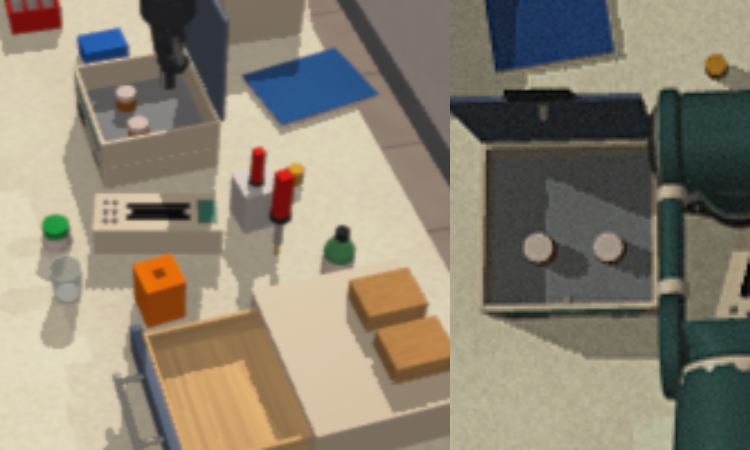

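Request:
send_rows --commands '[{"offset": [0.6,0,0],"rot": [0,0,0]},{"offset": [0.9,0,0],"rot": [0,0,0]},{"offset": [0.9,0,0],"rot": [0,0,0]},{"offset": [0.9,0,0],"rot": [0,0,0]},{"offset": [0.9,0,0],"rot": [0,0,0]},{"offset": [0.9,0,0],"rot": [0,0,0]},{"offset": [0.6,0,0],"rot": [0,0,0]},{"offset": [0.3,0,0],"rot": [0,0,0]}]'

```text
t: 27.02
position: [0.7262, 0.0694, 0.2769]
orientation: [-3.141, 0.002, 0.052]
force: [-0.5, -0.3, -0.4]
opening: 0.002
grip_force: 0.0
```

Request:
send_rows --commands '[{"offset": [0,-0.5,0],"rot": [0,0,0]},{"offset": [0,-0.9,0],"rot": [0,0,0]},{"offset": [0,-0.9,0],"rot": [0,0,0]},{"offset": [0,-1,0],"rot": [0,0,0]},{"offset": [0,-1,0],"rot": [0,0,0]},{"offset": [0,-1,0],"rot": [0,0,0]},{"offset": [0,-1,0],"rot": [0,0,0]},{"offset": [0,-0.7,0],"rot": [0,0,0]}]'

```text
t: 27.68
position: [0.7119, 0.2819, 0.2787]
orientation: [-3.14, 0.002, 0.053]
force: [0.0, 0.3, -0.0]
opening: -0.006
grip_force: 0.0
```

Request:
send_rows --commands '[{"offset": [0,0,0],"rot": [0,0,0]},{"offset": [0,0,0],"rot": [0,0,0]},{"offset": [0,0,0],"rot": [0,0,0]},{"offset": [0,0,0],"rot": [0,0,0]},{"offset": [0,0,0],"rot": [0,0,0]},{"offset": [0,0,0],"rot": [0,0,0]},{"offset": [0,0,0],"rot": [0,0,0]},{"offset": [0,0,0],"rot": [0,0,0]}]'

```text
t: 28.35
position: [0.7145, 0.277, 0.2791]
orientation: [-3.142, -0.0, 0.05]
force: [-0.1, 0.4, 0.3]
opening: 0.002
grip_force: 0.0
```

Request:
send_rows --commands '[{"offset": [-0.6,0,0],"rot": [0,0,0]},{"offset": [-0.6,0,0],"rot": [0,0,0]},{"offset": [-0.6,0,0],"rot": [0,0,0]},{"offset": [-0.59,0,0.1],"rot": [0,0,0]},{"offset": [-0.59,0,0.1],"rot": [0,0,0]},{"offset": [-0.59,0,0.1],"rot": [0,0,0]},{"offset": [-0.53,0,0.28],"rot": [0,0,0]},{"offset": [-0.53,0,0.28],"rot": [0,0,0]}]'

```text
t: 29.02
position: [0.5757, 0.2707, 0.2543]
orientation: [-3.141, -0.003, 0.05]
force: [0.2, 1.3, 0.6]
opening: 0.001
grip_force: 0.7
```

Request:
send_rows --commands '[{"offset": [-0.53,0,0.28],"rot": [0,0,0]},{"offset": [-0.43,0,0.42],"rot": [0,0,0]},{"offset": [-0.43,0,0.42],"rot": [0,0,0]},{"offset": [-0.43,0,0.42],"rot": [0,0,0]},{"offset": [-0.21,0,0.39],"rot": [0,0,0]},{"offset": [-0.21,0,0.39],"rot": [0,0,0]},{"offset": [-0.21,0,0.39],"rot": [0,0,0]},{"offset": [-0.21,0,0.39],"rot": [0,0,0]}]'

```text
t: 29.68
position: [0.4961, 0.2667, 0.1595]
orientation: [-3.141, -0.001, 0.051]
force: [0.8, 0.0, 0.8]
opening: 0.001
grip_force: 0.3
```

Request:
send_rows --commands '[{"offset": [-0.07,0,0.3],"rot": [0,0,0]},{"offset": [-0.07,0,0.3],"rot": [0,0,0]},{"offset": [-0.07,0,0.3],"rot": [0,0,0]},{"offset": [-0.07,0,0.3],"rot": [0,0,0]},{"offset": [0,0,0],"rot": [0,0,0]},{"offset": [0,0,0],"rot": [0,0,0]},{"offset": [0,0,0],"rot": [0,0,0]},{"offset": [0,0,0],"rot": [0,0,0]}]'

```text
t: 30.35
position: [0.4879, 0.2664, 0.1247]
orientation: [-3.141, -0.001, 0.051]
force: [-0.7, 0.2, 0.1]
opening: -0.005
grip_force: 0.0
```

Request:
send_rows --commands '[{"offset": [-0.1,0,0.06],"rot": [0,0,0]},{"offset": [0,0,0.06],"rot": [0,0,0]},{"offset": [0,0,0.06],"rot": [0,0,0]},{"offset": [0,0,0.06],"rot": [0,0,0]},{"offset": [0,0,0.06],"rot": [0,0,0]},{"offset": [0,0,0.06],"rot": [0,0,0]},{"offset": [0,0,0.06],"rot": [0,0,0]},{"offset": [0,0,0.04],"rot": [0,0,0]}]'

```text
t: 31.02
position: [0.4845, 0.2661, 0.1104]
orientation: [-3.141, -0.001, 0.051]
force: [0.5, 0.4, 1.1]
opening: -0.002
grip_force: 0.0
```

Request:
send_rows --commands '[{"offset": [0,0,0.03],"rot": [0,0,0]},{"offset": [0,0,0.03],"rot": [0,0,0]},{"offset": [0,0,0.03],"rot": [0,0,0]},{"offset": [0,0,0],"rot": [0,0,0]},{"offset": [0,0,0],"rot": [0,0,0]},{"offset": [0,0,0],"rot": [0,0,0]},{"offset": [0,0,0],"rot": [0,0,0]},{"offset": [0,0,0],"rot": [0,0,0]}]'

```text
t: 31.68
position: [0.4845, 0.2661, 0.1084]
orientation: [3.142, 0.0, 0.051]
force: [-3.3, -0.6, 5.4]
opening: -0.005
grip_force: 3.1
```

Request:
send_rows --commands '[{"offset": [0,0,0.04],"rot": [0,0,0]},{"offset": [0,0,0.04],"rot": [0,0,0]},{"offset": [0,0,0],"rot": [0,0,0]},{"offset": [0,0,0],"rot": [0,0,0]},{"offset": [0,0,0],"rot": [0,0,0]},{"offset": [0,0,0],"rot": [0,0,0]},{"offset": [0,0,0],"rot": [0,0,0]},{"offset": [0,0,0],"rot": [0,0,0]}]'

```text
t: 32.35
position: [0.4845, 0.2661, 0.1082]
orientation: [3.142, 0.0, 0.051]
force: [-8.0, -3.7, 18.1]
opening: 0.0
grip_force: 9.2
```

Request:
send_rows --commands '[{"offset": [0,0,-0.2],"rot": [0,0,0]},{"offset": [0,0,-0.6],"rot": [0,0,0]},{"offset": [0,0,-0.9],"rot": [0,0,0]},{"offset": [0,0,-0.9],"rot": [0,0,0]},{"offset": [0,0,-0.9],"rot": [0,0,0]},{"offset": [0,0,-0.9],"rot": [0,0,0]},{"offset": [0,0,-0.5],"rot": [0,0,0]},{"offset": [0,0,0],"rot": [0,0,0]}]' --fingers 0

```text
t: 33.02
position: [0.487, 0.2672, 0.2571]
orientation: [-3.138, -0.008, 0.051]
force: [0.8, 0.9, -0.3]
opening: 0.503
grip_force: 0.0
```

```bash
cat >> h.py <<'E'
def red(p,x0,y0,x1,y1,s=6):
    im=p['image'][y0:y1,x0:x1].astype(int); m=((im[...,0]>90)&(im[...,0]-im[...,1:].max(2)>60)).astype(np.uint8)
    n,l,st,c=cv2.connectedComponentsWithStats(m); return [(c[i]+[x0,y0],st[i]+[x0,y0,0,0,0]) for i in range(1,n) if st[i,4]>s]
E
python3 - <<'E'
from h import *
T=[];
p=snap('top','t4'); q=snap('side','s6')
for P,b,n in((p,(285,130,345,190),'top'),(q,(330,150,385,215),'side')):
    for c,s in red(P,*b): print(n,c.round(1),s)
for z in (.08,.086,.116,.146):
    print(z,'top',proj(p,[[.682,.0436,z],[.687,.0436,z]]).round(1).tolist(),'side',proj(q,[[.682,.0436,z],[.687,.0436,z]]).round(1).tolist())
a=cv2.imread('pics/s6.png')[155:215,320:385];b=cv2.imread('pics/t4.png')[145:185,290:345]; c=cv2.imread('pics/t4.png')[177:242,280:330]
cv2.imwrite('pics/c6.png',np.hstack([cv2.resize(x,None,fx=f,fy=f,interpolation=cv2.INTER_CUBIC)[:325] for x,f in ((a,5.5),(b,8.2),)]))
cv2.imwrite('pics/c6b.png',cv2.resize(c,None,fx=8,fy=8,interpolation=cv2.INTER_CUBIC))
E
```

```text
top [329.3 153.4] [326 150   8   9  53]
top [303.9 157.6] [302 155   5   6  23]
side [354.3 172.4] [352 165   6  16  75]
side [365.4 184.8] [361 174  11  23 178]
0.08 top [[304.2, 162.6], [304.2, 161.2]] side [[352.0, 180.1], [353.3, 179.9]]
0.086 top [[304.2, 162.2], [304.2, 160.8]] side [[352.1, 178.9], [353.4, 178.6]]
0.116 top [[304.1, 160.2], [304.1, 158.9]] side [[352.6, 172.7], [353.9, 172.5]]
0.146 top [[304.0, 158.2], [304.0, 156.8]] side [[353.1, 166.3], [354.5, 166.1]]
```

View pics/c6.png

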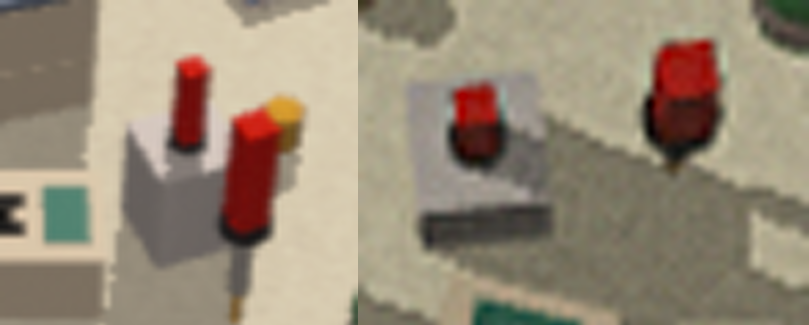

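View pics/c6b.png

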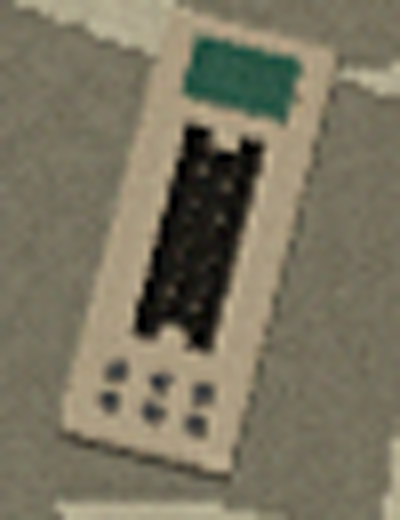

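```bash
python3 - <<'E'
from h import *
p=env.camera('top')
im=p['image'][177:242,280:330].astype(np.uint8); big=cv2.resize(im,None,fx=8,fy=8,interpolation=cv2.INTER_LINEAR)
m=(big.max(2)<75).astype(np.uint8); n,l,st,c=cv2.connectedComponentsWithStats(m); i=1+np.argmax(st[1:,4]); mm=(l==i).astype(np.uint8)
cs=max(cv2.findContours(mm,0,2)[0],key=cv2.contourArea); r=cv2.minAreaRect(cs); b=cv2.boxPoints(r)
W=lambda u,v:unproj(p,280+(u+.5)/8-.5,177+(v+.5)/8-.5,.055)
P=np.array([W(*x) for x in b]); print(b.round(0).tolist(),P.round(4).tolist(),'mid',P.mean(0)); print('centroid',W(*c[i]))
ys,xs=np.nonzero(mm); X=np.array([W(u,v)[:2] for u,v in zip(xs[::7],ys[::7])]); ev,V=np.linalg.eigh(np.cov(X.T)); v=V[:,1]*np.sign(V[0,1]); print('yaw',np.degrees(np.arctan2(v[1],v[0])))
for e in ((165,18),(335,48),(232,475),(65,430)): print(W(*e))
plan((.685,.044,.20,5))
E
```

```text
[[130.0, 331.0], [187.0, 123.0], [264.0, 144.0], [208.0, 352.0]] [[0.4822, 0.0688, 0.055], [0.5779, 0.0459, 0.055], [0.569, 0.0103, 0.055], [0.4735, 0.0335, 0.055]] mid [0.52565  0.039625 0.055   ]
centroid [0.5255 0.0395 0.055 ]
yaw -13.315537260372858
[0.6265 0.0571 0.055 ]
[ 0.6144 -0.0209  0.055 ]
[0.4184 0.0215 0.055 ]
[0.4369 0.0969 0.055 ]
[{"offset":[0.57,0.7,0.15],"rot":[0.0,0.0,-0.03]},{"offset":[0.58,0.71,0.16],"rot":[0.0,0.0,-0.03]},{"offset":[0.57,0.7,0.15],"rot":[0.0,0.0,-0.04]},{"offset":[0.56,0.71,0.16],"rot":[0.0,0.01,-0.03]},{"offset":[0.57,0.71,0.15],"rot":[0.0,0.0,-0.03]},{"offset":[0.56,0.71,0.16],"rot":[0.0,0.0,-0.03]},{"offset":[0.56,0.71,0.15],"rot":[0.0,0.0,-0.03]},{"offset":[0.56,0.72,0.16],"rot":[0.0,0.0,-0.03]}]
[{"offset":[0.56,0.72,0.15],"rot":[0.01,0.0,-0.04]},{"offset":[0.55,0.71,0.15],"rot":[0.0,0.0,-0.03]},{"offset":[0.55,0.73,0.16],"rot":[0.0,0.0,-0.03]},{"offset":[0,0,0],"rot":[0,0,0]},{"offset":[0,0,0],"rot":[0,0,0]},{"offset":[0,0,0],"rot":[0,0,0]},{"offset":[0,0,0],"rot":[0,0,0]},{"offset":[0,0,0],"rot":[0,0,0]}]
end [0.685  0.0439 0.1999] [-180.    0.    5.]
```

Request:
send_rows --commands '[{"offset": [0.57,0.7,0.15],"rot": [0,0,-0.03]},{"offset": [0.58,0.71,0.16],"rot": [0,0,-0.03]},{"offset": [0.57,0.7,0.15],"rot": [0,0,-0.04]},{"offset": [0.56,0.71,0.16],"rot": [0,0,-0.03]},{"offset": [0.57,0.71,0.15],"rot": [0,0,-0.03]},{"offset": [0.56,0.71,0.16],"rot": [0,0,-0.03]},{"offset": [0.56,0.71,0.15],"rot": [0,0,-0.03]},{"offset": [0.56,0.72,0.16],"rot": [0,0,-0.03]}]' --newtons 40

```text
t: 33.83
position: [0.63, 0.1035, 0.2118]
orientation: [3.141, 0.005, 0.077]
force: [-0.1, -0.5, 0.4]
opening: 0.502
grip_force: 0.0
```

Request:
send_rows --commands '[{"offset": [0.56,0.72,0.15],"rot": [0,0,-0.04]},{"offset": [0.55,0.71,0.15],"rot": [0,0,-0.03]},{"offset": [0.55,0.73,0.16],"rot": [0,0,-0.03]},{"offset": [0,0,0],"rot": [0,0,0]},{"offset": [0,0,0],"rot": [0,0,0]},{"offset": [0,0,0],"rot": [0,0,0]},{"offset": [0,0,0],"rot": [0,0,0]},{"offset": [0,0,0],"rot": [0,0,0]}]'

```text
t: 34.5
position: [0.6848, 0.0452, 0.201]
orientation: [-3.141, 0.001, 0.089]
force: [0.8, -0.5, -0.0]
opening: 0.496
grip_force: 0.0
```

Request:
send_rows --commands '[{"offset": [0,0,0],"rot": [0,0,0]},{"offset": [0,0,0],"rot": [0,0,0]},{"offset": [0,0,0],"rot": [0,0,0]},{"offset": [0,0,0],"rot": [0,0,0]},{"offset": [0,0,0],"rot": [0,0,0]},{"offset": [0,0,0],"rot": [0,0,0]},{"offset": [0,0,0],"rot": [0,0,0]},{"offset": [0,0,0],"rot": [0,0,0]}]'

```text
t: 35.17
position: [0.6856, 0.0442, 0.2013]
orientation: [-3.142, -0.0, 0.087]
force: [0.5, 0.9, -0.5]
opening: 0.499
grip_force: 0.0
```

Request:
send_rows --commands '[{"offset": [0,0,0.3],"rot": [0,0,0]},{"offset": [0,0,0.6],"rot": [0,0,0]},{"offset": [0,0,0.7],"rot": [0,0,0]},{"offset": [0,0,0.7],"rot": [0,0,0]},{"offset": [0,0,0.6],"rot": [0,0,0]},{"offset": [0,0,0.4],"rot": [0,0,0]},{"offset": [0,0,0.07],"rot": [0,0,0]},{"offset": [0,0,0],"rot": [0,0,0]}]'

```text
t: 35.83
position: [0.6846, 0.0442, 0.0986]
orientation: [-3.141, 0.003, 0.087]
force: [0.2, 0.9, -0.2]
opening: 0.501
grip_force: 0.0
```

Request:
send_rows --commands '[{"offset": [0,0,0],"rot": [0,0,0]},{"offset": [0,0,0],"rot": [0,0,0]},{"offset": [0,0,0],"rot": [0,0,0]},{"offset": [0,0,0],"rot": [0,0,0]},{"offset": [0,0,0],"rot": [0,0,0]},{"offset": [0,0,0],"rot": [0,0,0]},{"offset": [0,0,0],"rot": [0,0,0]},{"offset": [0,0,0],"rot": [0,0,0]}]'

```text
t: 36.5
position: [0.6856, 0.0443, 0.1002]
orientation: [-3.142, -0.0, 0.087]
force: [-0.6, 0.9, 0.3]
opening: 0.498
grip_force: 0.0
```

Request:
send_rows --commands '[{"offset": [0,0,0],"rot": [0,0,0]},{"offset": [0,0,0],"rot": [0,0,0]},{"offset": [0,0,0],"rot": [0,0,0]},{"offset": [0,0,0],"rot": [0,0,0]},{"offset": [0,0,0],"rot": [0,0,0]},{"offset": [0,0,0],"rot": [0,0,0]},{"offset": [0,0,0],"rot": [0,0,0]},{"offset": [0,0,0],"rot": [0,0,0]}]' --fingers -0.8 --newtons 50

```text
t: 37.17
position: [0.6855, 0.0441, 0.1002]
orientation: [3.142, 0.0, 0.087]
force: [0.0, -0.9, 0.7]
opening: 0.204
grip_force: 50.3
```

```bash
python3 -c "
from h import *
s=env.sense();print(s['position'],s['orientation'],s['force'],s['moment'],s['opening'])
q=env.camera('side')
for c,st in red(q,330,140,385,215): print(c,st)"
```

```text
[0.68554648 0.04414842 0.10016708] [3.14151585e+00 7.84055649e-05 8.74397957e-02] [ 0.04188772 -0.91496357  0.71543915] [-0.09138826  0.07600492  0.02420125] 0.20390971041936343
[365.44632768 184.97175141] [361 174  11  23 177]
```

```bash
python3 -c "
from h import *
plan((.5595,.0313,.205,-13.5,20),start=(.6855,.0441,.205,5))"
```

```text
[{"offset":[-0.6,0.01,0.0],"rot":[0.0,0.0,0.44]},{"offset":[-0.61,0.03,0.0],"rot":[0.0,0.0,0.44]},{"offset":[-0.59,0.07,0.0],"rot":[0.0,0.0,0.44]},{"offset":[-0.6,0.09,0.0],"rot":[0.0,0.0,0.44]},{"offset":[-0.59,0.12,0.0],"rot":[0.0,0.0,0.44]},{"offset":[-0.59,0.14,0.0],"rot":[0.0,0.0,0.44]},{"offset":[-0.57,0.18,0.0],"rot":[0.0,0.0,0.44]},{"offset":[0,0,0],"rot":[0,0,0]}]
end [0.5596 0.0312 0.205 ] [180.    0.  -13.5]
```

Request:
send_rows --commands '[{"offset": [0,0,-0.2],"rot": [0,0,0]},{"offset": [0,0,-0.4],"rot": [0,0,0]},{"offset": [0,0,-0.5],"rot": [0,0,0]},{"offset": [0,0,-0.6],"rot": [0,0,0]},{"offset": [0,0,-0.6],"rot": [0,0,0]},{"offset": [0,0,-0.6],"rot": [0,0,0]},{"offset": [0,0,-0.4],"rot": [0,0,0]},{"offset": [0,0,-0.2],"rot": [0,0,0]}]' --newtons 80

```text
t: 37.88
position: [0.6873, 0.0444, 0.2096]
orientation: [3.141, -0.006, 0.088]
force: [0.0, 0.4, -0.8]
opening: 0.2
grip_force: 77.9
```

Request:
send_rows --commands '[{"offset": [0,0,0],"rot": [0,0,0]},{"offset": [0,0,0],"rot": [0,0,0]},{"offset": [0,0,0],"rot": [0,0,0]},{"offset": [0,0,0],"rot": [0,0,0]},{"offset": [0,0,0],"rot": [0,0,0]},{"offset": [0,0,0],"rot": [0,0,0]},{"offset": [0,0,0],"rot": [0,0,0]},{"offset": [0,0,0],"rot": [0,0,0]}]'

```text
t: 38.55
position: [0.6855, 0.0442, 0.2048]
orientation: [-3.142, 0.001, 0.087]
force: [0.2, -0.6, -1.5]
opening: 0.197
grip_force: 77.9
```

Request:
send_rows --commands '[{"offset": [-0.6,0.01,0],"rot": [0,0,0.44]},{"offset": [-0.61,0.03,0],"rot": [0,0,0.44]},{"offset": [-0.59,0.07,0],"rot": [0,0,0.44]},{"offset": [-0.6,0.09,0],"rot": [0,0,0.44]},{"offset": [-0.59,0.12,0],"rot": [0,0,0.44]},{"offset": [-0.59,0.14,0],"rot": [0,0,0.44]},{"offset": [-0.57,0.18,0],"rot": [0,0,0.44]},{"offset": [0,0,0],"rot": [0,0,0]}]'

```text
t: 39.22
position: [0.5567, 0.0311, 0.2049]
orientation: [3.141, 0.002, -0.237]
force: [0.1, 0.8, -1.5]
opening: 0.201
grip_force: 78.0
```

Request:
send_rows --commands '[{"offset": [0,0,0.3],"rot": [0,0,0]},{"offset": [0,0,0.5],"rot": [0,0,0]},{"offset": [0,0,0.5],"rot": [0,0,0]},{"offset": [0,0,0.3],"rot": [0,0,0]},{"offset": [0,0,0],"rot": [0,0,0]},{"offset": [0,0,0],"rot": [0,0,0]},{"offset": [0,0,0],"rot": [0,0,0]},{"offset": [0,0,0],"rot": [0,0,0]}]'

```text
t: 39.88
position: [0.5608, 0.0313, 0.1582]
orientation: [-3.141, -0.002, -0.235]
force: [0.2, -0.3, -0.1]
opening: 0.2
grip_force: 77.9
```

```bash
python3 - <<'E'
from h import *
p=snap('side','s7'); s=env.sense(); P=s['position'].copy(); print(P,s['orientation'])
t=P-[0,0,.086]; print('tip px',proj(p,t), 'groove mid/ends',proj(p,[[.5255,.0395,.055],[.5255+.0408,.0395-.0098,.055],[.5255-.0408,.0395+.0098,.055]]).round(1).tolist())
cv2.imwrite('pics/s7c.png',cv2.resize(cv2.imread('pics/s7.png')[140:220,270:370],None,fx=7,fy=7,interpolation=cv2.INTER_CUBIC))
E
```

```text
[0.56070197 0.03130103 0.15821549] [-3.14112596e+00 -1.88642582e-03 -2.34948053e-01]
tip px [[319.49772669 189.68325783]] groove mid/ends [[309.2, 193.1], [321.1, 193.2], [297.2, 193.1]]
```

View pics/s7c.png

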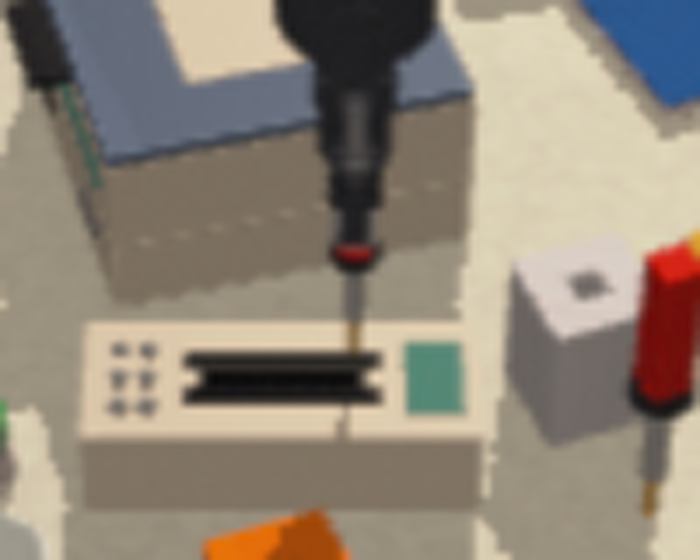

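Request:
send_rows --commands '[{"offset": [0,0.03,0.2],"rot": [0,0,0]},{"offset": [0,0,0.2],"rot": [0,0,0]},{"offset": [0,0,0.2],"rot": [0,0,0]},{"offset": [0,0,0.05],"rot": [0,0,0]},{"offset": [0,0,0],"rot": [0,0,0]},{"offset": [0,0,0],"rot": [0,0,0]},{"offset": [0,0,0],"rot": [0,0,0]},{"offset": [0,0,0],"rot": [0,0,0]}]'

```text
t: 40.6
position: [0.5598, 0.0304, 0.138]
orientation: [-3.141, -0.001, -0.235]
force: [0.3, 0.8, -1.1]
opening: 0.199
grip_force: 77.9
```

Request:
send_rows --commands '[{"offset": [0,0,0.1],"rot": [0,0,0]},{"offset": [0,0,0.1],"rot": [0,0,0]},{"offset": [0,0,0.1],"rot": [0,0,0]},{"offset": [0,0,0],"rot": [0,0,0]},{"offset": [0,0,0],"rot": [0,0,0]},{"offset": [0,0,0],"rot": [0,0,0]},{"offset": [0,0,0],"rot": [0,0,0]},{"offset": [0,0,0],"rot": [0,0,0]}]'

```text
t: 41.27
position: [0.5596, 0.0304, 0.1289]
orientation: [-3.142, -0.0, -0.235]
force: [0.6, -0.1, 0.6]
opening: 0.2
grip_force: 78.1
```

```bash
cat >> h.py <<'E'
def fz(n=6):
    F=[]
    for i in range(n): env.camera('side'); F.append(env.sense()['force'].copy())
    F=np.array(F); return F.mean(0).round(2),(F.std(0)/n**.5).round(2)
E
python3 - <<'E'
from h import *
print(fz()); s=env.sense(); print(s['position'],s['orientation'])
E
```

```text
(array([ 0.92, -0.37,  0.55]), array([0.26, 0.2 , 0.19]))
[0.55959751 0.03040787 0.12878222] [-3.14152376e+00 -2.53781827e-04 -2.35124030e-01]
```

Request:
send_rows --commands '[{"offset": [-0.03,0,0],"rot": [0,0,0]},{"offset": [-0.03,0,0],"rot": [0,0,0]},{"offset": [-0.03,0,0],"rot": [0,0,0]},{"offset": [-0.03,0,0],"rot": [0,0,0]},{"offset": [0,0,0],"rot": [0,0,0]},{"offset": [0,0,0],"rot": [0,0,0]},{"offset": [0,0,0],"rot": [0,0,0]},{"offset": [0,0,0],"rot": [0,0,0]}]'

```text
t: 42.23
position: [0.5557, 0.0313, 0.1285]
orientation: [3.142, 0.001, -0.235]
force: [0.1, -0.2, 0.2]
opening: 0.198
grip_force: 78.1
```

Request:
send_rows --commands '[{"offset": [-0.03,0,0],"rot": [0,0,0]},{"offset": [-0.03,0,0],"rot": [0,0,0]},{"offset": [-0.03,0,0],"rot": [0,0,0]},{"offset": [-0.03,0,0],"rot": [0,0,0]},{"offset": [0,0,0],"rot": [0,0,0]},{"offset": [0,0,0],"rot": [0,0,0]},{"offset": [0,0,0],"rot": [0,0,0]},{"offset": [0,0,0],"rot": [0,0,0]}]'

```text
t: 42.9
position: [0.5523, 0.0321, 0.1286]
orientation: [3.142, 0.0, -0.235]
force: [0.0, -0.5, 1.1]
opening: 0.2
grip_force: 78.1
```

Request:
send_rows --commands '[{"offset": [-0.03,0,0],"rot": [0,0,0]},{"offset": [-0.03,0,0],"rot": [0,0,0]},{"offset": [-0.03,0,0],"rot": [0,0,0]},{"offset": [0,0,0],"rot": [0,0,0]},{"offset": [0,0,0],"rot": [0,0,0]},{"offset": [0,0,0],"rot": [0,0,0]},{"offset": [0,0,0],"rot": [0,0,0]},{"offset": [0,0,0],"rot": [0,0,0]}]'

```text
t: 43.57
position: [0.5497, 0.0328, 0.1286]
orientation: [-3.142, 0.0, -0.235]
force: [0.2, -0.7, 0.9]
opening: 0.203
grip_force: 78.1
```

Request:
send_rows --commands '[{"offset": [-0.03,0,0],"rot": [0,0,0]},{"offset": [-0.03,0,0],"rot": [0,0,0]},{"offset": [-0.03,0,0],"rot": [0,0,0]},{"offset": [0,0,0],"rot": [0,0,0]},{"offset": [0,0,0],"rot": [0,0,0]},{"offset": [0,0,0],"rot": [0,0,0]},{"offset": [0,0,0],"rot": [0,0,0]},{"offset": [0,0,0],"rot": [0,0,0]}]'

```text
t: 44.23
position: [0.5471, 0.0334, 0.1286]
orientation: [3.142, 0.0, -0.235]
force: [0.2, -0.4, 0.9]
opening: 0.201
grip_force: 78.1
```

Request:
send_rows --commands '[{"offset": [-0.03,0,0],"rot": [0,0,0]},{"offset": [-0.03,0,0],"rot": [0,0,0]},{"offset": [-0.03,0,0],"rot": [0,0,0]},{"offset": [0,0,0],"rot": [0,0,0]},{"offset": [0,0,0],"rot": [0,0,0]},{"offset": [0,0,0],"rot": [0,0,0]},{"offset": [0,0,0],"rot": [0,0,0]},{"offset": [0,0,0],"rot": [0,0,0]}]'

```text
t: 44.9
position: [0.5445, 0.034, 0.1286]
orientation: [3.142, 0.0, -0.235]
force: [0.4, -0.6, 0.8]
opening: 0.197
grip_force: 78.1
```

```bash
python3 -c "
from h import *
print(fz(4)); s=env.sense(); print(s['position'])"
```

```text
(array([0.61, 0.  , 1.03]), array([0.15, 0.23, 0.31]))
[0.5445107  0.03398402 0.12861776]
```

Request:
send_rows --commands '[{"offset": [-0.03,0,0],"rot": [0,0,0]},{"offset": [-0.03,0,0],"rot": [0,0,0]},{"offset": [-0.03,0,0],"rot": [0,0,0]},{"offset": [0,0,0],"rot": [0,0,0]},{"offset": [0,0,0],"rot": [0,0,0]},{"offset": [0,0,0],"rot": [0,0,0]},{"offset": [0,0,0],"rot": [0,0,0]},{"offset": [0,0,0],"rot": [0,0,0]}]'

```text
t: 45.77
position: [0.5419, 0.0346, 0.1286]
orientation: [3.142, 0.0, -0.235]
force: [0.8, -0.6, 0.6]
opening: 0.198
grip_force: 78.1
```

Request:
send_rows --commands '[{"offset": [-0.03,0,0],"rot": [0,0,0]},{"offset": [-0.03,0,0],"rot": [0,0,0]},{"offset": [-0.03,0,0],"rot": [0,0,0]},{"offset": [0,0,0],"rot": [0,0,0]},{"offset": [0,0,0],"rot": [0,0,0]},{"offset": [0,0,0],"rot": [0,0,0]},{"offset": [0,0,0],"rot": [0,0,0]},{"offset": [0,0,0],"rot": [0,0,0]}]'

```text
t: 46.43
position: [0.5392, 0.0353, 0.1286]
orientation: [3.142, 0.0, -0.235]
force: [0.8, -0.2, 1.0]
opening: 0.197
grip_force: 78.1
```

```bash
python3 -c "
from h import *
print(fz(4)); s=env.sense(); print(s['position'])"
```

```text
(array([ 0.15, -0.02,  0.7 ]), array([0.28, 0.29, 0.18]))
[0.53922845 0.03527605 0.12860586]
```

Still on the floor (s≈14); carry on.

Request:
send_rows --commands '[{"offset": [-0.03,0,0],"rot": [0,0,0]},{"offset": [-0.03,0,0],"rot": [0,0,0]},{"offset": [-0.03,0,0],"rot": [0,0,0]},{"offset": [0,0,0],"rot": [0,0,0]},{"offset": [0,0,0],"rot": [0,0,0]},{"offset": [0,0,0],"rot": [0,0,0]},{"offset": [0,0,0],"rot": [0,0,0]},{"offset": [0,0,0],"rot": [0,0,0]}]'

```text
t: 47.3
position: [0.5366, 0.0359, 0.1286]
orientation: [3.142, 0.0, -0.235]
force: [0.5, 0.0, 1.9]
opening: 0.204
grip_force: 78.1
```

Request:
send_rows --commands '[{"offset": [-0.03,0,0],"rot": [0,0,0]},{"offset": [-0.03,0,0],"rot": [0,0,0]},{"offset": [-0.03,0,0],"rot": [0,0,0]},{"offset": [0,0,0],"rot": [0,0,0]},{"offset": [0,0,0],"rot": [0,0,0]},{"offset": [0,0,0],"rot": [0,0,0]},{"offset": [0,0,0],"rot": [0,0,0]},{"offset": [0,0,0],"rot": [0,0,0]}]'

```text
t: 47.97
position: [0.534, 0.0365, 0.1286]
orientation: [3.142, 0.0, -0.235]
force: [1.4, 0.7, 1.2]
opening: 0.2
grip_force: 78.1
```

```bash
python3 -c "
from h import *
print(fz(4)); s=env.sense(); print(s['position'])"
```

```text
(array([0.27, 0.37, 0.9 ]), array([0.15, 0.12, 0.25]))
[0.53396166 0.03653295 0.12858683]
```

Request:
send_rows --commands '[{"offset": [-0.03,0,0],"rot": [0,0,0]},{"offset": [-0.03,0,0],"rot": [0,0,0]},{"offset": [-0.03,0,0],"rot": [0,0,0]},{"offset": [0,0,0],"rot": [0,0,0]},{"offset": [0,0,0],"rot": [0,0,0]},{"offset": [0,0,0],"rot": [0,0,0]},{"offset": [0,0,0],"rot": [0,0,0]},{"offset": [0,0,0],"rot": [0,0,0]}]'

```text
t: 48.83
position: [0.5314, 0.0372, 0.1286]
orientation: [3.142, 0.0, -0.235]
force: [0.6, 1.5, 0.8]
opening: 0.2
grip_force: 78.1
```

Request:
send_rows --commands '[{"offset": [-0.03,0,0],"rot": [0,0,0]},{"offset": [-0.03,0,0],"rot": [0,0,0]},{"offset": [-0.03,0,0],"rot": [0,0,0]},{"offset": [0,0,0],"rot": [0,0,0]},{"offset": [0,0,0],"rot": [0,0,0]},{"offset": [0,0,0],"rot": [0,0,0]},{"offset": [0,0,0],"rot": [0,0,0]},{"offset": [0,0,0],"rot": [0,0,0]}]'

```text
t: 49.5
position: [0.5287, 0.0378, 0.1286]
orientation: [3.142, 0.0, -0.235]
force: [-0.3, -0.1, 1.0]
opening: 0.202
grip_force: 78.1
```

```bash
python3 -c "
from h import *
print(fz(4)); s=env.sense(); print(s['position'])"
```

```text
(array([0.05, 0.29, 0.93]), array([0.11, 0.23, 0.11]))
[0.5286986  0.03780951 0.12857934]
```

Request:
send_rows --commands '[{"offset": [-0.03,0,0],"rot": [0,0,0]},{"offset": [-0.03,0,0],"rot": [0,0,0]},{"offset": [-0.03,0,0],"rot": [0,0,0]},{"offset": [0,0,0],"rot": [0,0,0]},{"offset": [0,0,0],"rot": [0,0,0]},{"offset": [0,0,0],"rot": [0,0,0]},{"offset": [0,0,0],"rot": [0,0,0]},{"offset": [0,0,0],"rot": [0,0,0]}]'

```text
t: 50.37
position: [0.5262, 0.0384, 0.1286]
orientation: [-3.142, 0.0, -0.235]
force: [0.6, -0.1, 1.0]
opening: 0.202
grip_force: 78.1
```

Request:
send_rows --commands '[{"offset": [-0.03,0,0],"rot": [0,0,0]},{"offset": [-0.03,0,0],"rot": [0,0,0]},{"offset": [-0.03,0,0],"rot": [0,0,0]},{"offset": [0,0,0],"rot": [0,0,0]},{"offset": [0,0,0],"rot": [0,0,0]},{"offset": [0,0,0],"rot": [0,0,0]},{"offset": [0,0,0],"rot": [0,0,0]},{"offset": [0,0,0],"rot": [0,0,0]}]'

```text
t: 51.03
position: [0.5235, 0.039, 0.1286]
orientation: [3.142, 0.0, -0.235]
force: [-0.5, -0.4, 0.0]
opening: 0.199
grip_force: 78.1
```

```bash
python3 -c "
from h import *
print(fz(4)); s=env.sense(); print(s['position'])"
```

```text
(array([0.34, 0.01, 0.78]), array([0.22, 0.05, 0.3 ]))
[0.52348751 0.03903378 0.1285947 ]
```

Request:
send_rows --commands '[{"offset": [-0.03,0,0],"rot": [0,0,0]},{"offset": [-0.03,0,0],"rot": [0,0,0]},{"offset": [-0.03,0,0],"rot": [0,0,0]},{"offset": [0,0,0],"rot": [0,0,0]},{"offset": [0,0,0],"rot": [0,0,0]},{"offset": [0,0,0],"rot": [0,0,0]},{"offset": [0,0,0],"rot": [0,0,0]},{"offset": [0,0,0],"rot": [0,0,0]}]'

```text
t: 51.9
position: [0.5209, 0.0397, 0.1286]
orientation: [-3.142, 0.0, -0.235]
force: [-0.2, -0.4, 0.8]
opening: 0.196
grip_force: 78.1
```

Request:
send_rows --commands '[{"offset": [-0.03,0,0],"rot": [0,0,0]},{"offset": [-0.03,0,0],"rot": [0,0,0]},{"offset": [-0.03,0,0],"rot": [0,0,0]},{"offset": [0,0,0],"rot": [0,0,0]},{"offset": [0,0,0],"rot": [0,0,0]},{"offset": [0,0,0],"rot": [0,0,0]},{"offset": [0,0,0],"rot": [0,0,0]},{"offset": [0,0,0],"rot": [0,0,0]}]'

```text
t: 52.57
position: [0.5182, 0.0403, 0.1286]
orientation: [3.142, 0.0, -0.235]
force: [-0.5, -0.1, 0.3]
opening: 0.2
grip_force: 78.1
```

```bash
python3 -c "
from h import *
print(fz(4)); s=env.sense(); print(s['position'])"
```

```text
(array([0.17, 0.04, 0.62]), array([0.21, 0.18, 0.22]))
[0.51822515 0.0402978  0.12861818]
```

Request:
send_rows --commands '[{"offset": [-0.03,0,0],"rot": [0,0,0]},{"offset": [-0.03,0,0],"rot": [0,0,0]},{"offset": [-0.03,0,0],"rot": [0,0,0]},{"offset": [0,0,0],"rot": [0,0,0]},{"offset": [0,0,0],"rot": [0,0,0]},{"offset": [0,0,0],"rot": [0,0,0]},{"offset": [0,0,0],"rot": [0,0,0]},{"offset": [0,0,0],"rot": [0,0,0]}]'

```text
t: 53.43
position: [0.5157, 0.0409, 0.1287]
orientation: [-3.142, 0.0, -0.235]
force: [1.3, 0.0, 0.6]
opening: 0.2
grip_force: 78.1
```

Request:
send_rows --commands '[{"offset": [-0.03,0,0],"rot": [0,0,0]},{"offset": [-0.03,0,0],"rot": [0,0,0]},{"offset": [-0.03,0,0],"rot": [0,0,0]},{"offset": [0,0,0],"rot": [0,0,0]},{"offset": [0,0,0],"rot": [0,0,0]},{"offset": [0,0,0],"rot": [0,0,0]},{"offset": [0,0,0],"rot": [0,0,0]},{"offset": [0,0,0],"rot": [0,0,0]}]'

```text
t: 54.1
position: [0.5123, 0.0416, 0.1283]
orientation: [3.141, 0.002, -0.235]
force: [-1.5, 0.5, 0.5]
opening: 0.198
grip_force: 78.1
```

```bash
python3 -c "
from h import *
print(fz(4)); s=env.sense(); print(s['position'])"
```

```text
(array([-2.54,  0.36,  1.17]), array([0.27, 0.13, 0.05]))
[0.51247523 0.04158752 0.12835974]
```

Request:
send_rows --commands '[{"offset": [-0.03,0,0],"rot": [0,0,0]},{"offset": [-0.03,0,0],"rot": [0,0,0]},{"offset": [0,0,0],"rot": [0,0,0]},{"offset": [0,0,0],"rot": [0,0,0]},{"offset": [0,0,0],"rot": [0,0,0]},{"offset": [0,0,0],"rot": [0,0,0]},{"offset": [0,0,0],"rot": [0,0,0]},{"offset": [0,0,0],"rot": [0,0,0]}]'

```text
t: 54.97
position: [0.5113, 0.042, 0.1286]
orientation: [-3.142, 0.0, -0.235]
force: [-1.1, 1.3, -0.4]
opening: 0.198
grip_force: 78.1
```

```bash
python3 -c "
from h import *
print(fz(5)); s=env.sense(); print(s['position'])"
```

```text
(array([-1.42,  0.76, -1.  ]), array([0.26, 0.1 , 0.16]))
[0.51129632 0.04196953 0.12859609]
```

Request:
send_rows --commands '[{"offset": [-0.04,0,0],"rot": [0,0,0]},{"offset": [0,0,0],"rot": [0,0,0]},{"offset": [0,0,0.05],"rot": [0,0,0]},{"offset": [0,0,0.1],"rot": [0,0,0]},{"offset": [0,0,0.1],"rot": [0,0,0]},{"offset": [0,0,0],"rot": [0,0,0]},{"offset": [0,0,0],"rot": [0,0,0]},{"offset": [0,0,0],"rot": [0,0,0]}]'

```text
t: 55.88
position: [0.5104, 0.0422, 0.1213]
orientation: [3.142, -0.0, -0.235]
force: [-0.4, -0.7, 0.4]
opening: 0.198
grip_force: 78.1
```

Request:
send_rows --commands '[{"offset": [0,0,0.07],"rot": [0,0,0]},{"offset": [0,0,0.07],"rot": [0,0,0]},{"offset": [0,0,0.07],"rot": [0,0,0]},{"offset": [0,0,0.07],"rot": [0,0,0]},{"offset": [0,0,0.03],"rot": [0,0,0]},{"offset": [0,0,0],"rot": [0,0,0]},{"offset": [0,0,0],"rot": [0,0,0]},{"offset": [0,0,0],"rot": [0,0,0]}]'

```text
t: 56.55
position: [0.5104, 0.0422, 0.112]
orientation: [-3.142, -0.0, -0.235]
force: [0.1, -0.1, -0.4]
opening: 0.199
grip_force: 78.1
```

```bash
python3 -c "
from h import *
print(fz(5)); s=env.sense(); print(s['position'])"
```

```text
(array([ 0.37, -0.21,  1.14]), array([0.24, 0.1 , 0.34]))
[0.51032545 0.042233   0.11200696]
```

Request:
send_rows --commands '[{"offset": [0,0,0.03],"rot": [0,0,0]},{"offset": [0,0,0.03],"rot": [0,0,0]},{"offset": [0,0,0.03],"rot": [0,0,0]},{"offset": [0,0,0],"rot": [0,0,0]},{"offset": [0,0,0],"rot": [0,0,0]},{"offset": [0,0,0],"rot": [0,0,0]},{"offset": [0,0,0],"rot": [0,0,0]},{"offset": [0,0,0],"rot": [0,0,0]}]'

```text
t: 57.47
position: [0.5106, 0.0422, 0.1105]
orientation: [-3.141, -0.001, -0.235]
force: [-3.2, -0.1, 8.6]
opening: 0.197
grip_force: 79.5
```

```bash
python3 -c "
from h import *
print(fz(5)); s=env.sense(); print(s['position'])"
```

```text
(array([-2.16, -0.31,  9.36]), array([0.09, 0.25, 0.22]))
[0.51064983 0.04221878 0.11053175]
```

Request:
send_rows --commands '[{"offset": [0,0,-0.1],"rot": [0,0,0]},{"offset": [0,0,-0.1],"rot": [0,0,0]},{"offset": [0,0,-0.1],"rot": [0,0,0]},{"offset": [-0.03,0,0],"rot": [0,0,0]},{"offset": [-0.03,0,0],"rot": [0,0,0]},{"offset": [0,0,0],"rot": [0,0,0]},{"offset": [0,0,0],"rot": [0,0,0]},{"offset": [0,0,0],"rot": [0,0,0]}]'

```text
t: 58.38
position: [0.508, 0.0427, 0.1178]
orientation: [3.142, 0.001, -0.235]
force: [0.7, 1.5, -0.2]
opening: 0.199
grip_force: 78.2
```

```bash
python3 -c "
from h import *
print(fz(4)); s=env.sense(); print(s['position'])"
```

```text
(array([-0.35,  0.  ,  0.29]), array([0.33, 0.26, 0.32]))
[0.50810896 0.04270522 0.11792556]
```

Request:
send_rows --commands '[{"offset": [-0.03,0,0],"rot": [0,0,0]},{"offset": [0,0,0],"rot": [0,0,0]},{"offset": [0,0,0],"rot": [0,0,0]},{"offset": [0,0,0],"rot": [0,0,0]},{"offset": [0,0,0],"rot": [0,0,0]},{"offset": [0,0,0],"rot": [0,0,0]},{"offset": [0,0,0],"rot": [0,0,0]},{"offset": [0,0,0],"rot": [0,0,0]}]'

```text
t: 59.25
position: [0.5075, 0.0428, 0.1182]
orientation: [3.142, 0.0, -0.235]
force: [-0.8, -0.2, 0.8]
opening: 0.198
grip_force: 78.2
```

```bash
python3 -c "
from h import *
print(fz(4)); s=env.sense(); print(s['position'])"
```

```text
(array([ 0.66, -0.23,  0.1 ]), array([0.39, 0.22, 0.07]))
[0.50753037 0.04283425 0.11815414]
```

Request:
send_rows --commands '[{"offset": [-0.03,0,0],"rot": [0,0,0]},{"offset": [0,0,0],"rot": [0,0,0]},{"offset": [0,0,0],"rot": [0,0,0]},{"offset": [0,0,0],"rot": [0,0,0]},{"offset": [0,0,0],"rot": [0,0,0]},{"offset": [0,0,0],"rot": [0,0,0]},{"offset": [0,0,0],"rot": [0,0,0]},{"offset": [0,0,0],"rot": [0,0,0]}]'

```text
t: 60.12
position: [0.5068, 0.0431, 0.1182]
orientation: [-3.142, -0.0, -0.235]
force: [2.4, -0.9, 0.1]
opening: 0.199
grip_force: 78.2
```

```bash
python3 -c "
from h import *
print(fz(4)); s=env.sense(); print(s['position'])"
```

```text
(array([ 0.93, -0.4 ,  0.59]), array([0.29, 0.4 , 0.24]))
[0.50680085 0.04307576 0.11823077]
```

Request:
send_rows --commands '[{"offset": [-0.03,0,0],"rot": [0,0,0]},{"offset": [0,0,0],"rot": [0,0,0]},{"offset": [0,0,0],"rot": [0,0,0]},{"offset": [0,0,0],"rot": [0,0,0]},{"offset": [0,0,0],"rot": [0,0,0]},{"offset": [0,0,0],"rot": [0,0,0]},{"offset": [0,0,0],"rot": [0,0,0]},{"offset": [0,0,0],"rot": [0,0,0]}]'

```text
t: 60.98
position: [0.5063, 0.0432, 0.1184]
orientation: [-3.141, -0.001, -0.235]
force: [4.3, -1.4, 0.1]
opening: 0.201
grip_force: 78.2
```

```bash
python3 -c "
from h import *
print(fz(4)); s=env.sense(); print(s['position'])"
```

```text
(array([ 4.1 , -1.35,  0.18]), array([0.44, 0.25, 0.14]))
[0.50627463 0.04322417 0.11837967]
```

Request:
send_rows --commands '[{"offset": [0.06,0,0],"rot": [0,0,0]},{"offset": [0.05,0,0],"rot": [0,0,0]},{"offset": [0,0,0.07],"rot": [0,0,0]},{"offset": [0,0,0.07],"rot": [0,0,0]},{"offset": [0,0,0.07],"rot": [0,0,0]},{"offset": [0,0,0],"rot": [0,0,0]},{"offset": [0,0,0],"rot": [0,0,0]},{"offset": [0,0,0],"rot": [0,0,0]}]'

```text
t: 61.85
position: [0.5084, 0.0425, 0.1115]
orientation: [3.141, 0.001, -0.235]
force: [-0.8, 0.1, 0.3]
opening: 0.198
grip_force: 78.5
```

Request:
send_rows --commands '[{"offset": [0,0,0.03],"rot": [0,0,0]},{"offset": [0,0,0.03],"rot": [0,0,0]},{"offset": [0,0,0],"rot": [0,0,0]},{"offset": [0,0,0],"rot": [0,0,0]},{"offset": [0,0,0],"rot": [0,0,0]},{"offset": [0,0,0],"rot": [0,0,0]},{"offset": [0,0,0],"rot": [0,0,0]},{"offset": [0,0,0],"rot": [0,0,0]}]'

```text
t: 62.52
position: [0.509, 0.0425, 0.1101]
orientation: [3.142, 0.0, -0.235]
force: [-1.7, 0.2, 2.0]
opening: 0.193
grip_force: 78.4
```

```bash
python3 -c "
from h import *
print(fz(4)); s=env.sense(); print(s['position'])"
```

```text
(array([-1.79,  0.18,  1.27]), array([0.14, 0.19, 0.2 ]))
[0.50899185 0.04248986 0.1100717 ]
```

Request:
send_rows --commands '[{"offset": [-0.01,0,0.02],"rot": [0,0,0]},{"offset": [0,0,0.02],"rot": [0,0,0]},{"offset": [0,0,0.03],"rot": [0,0,0]},{"offset": [0,0,0],"rot": [0,0,0]},{"offset": [0,0,0],"rot": [0,0,0]},{"offset": [0,0,0],"rot": [0,0,0]},{"offset": [0,0,0],"rot": [0,0,0]},{"offset": [0,0,0],"rot": [0,0,0]}]'

```text
t: 63.38
position: [0.5089, 0.0426, 0.1081]
orientation: [-3.142, -0.0, -0.235]
force: [-0.1, 0.5, 1.1]
opening: 0.201
grip_force: 78.4
```

```bash
python3 -c "
from h import *
print(fz(4)); s=env.sense(); print(s['position'])"
```

```text
(array([-0.03, -0.82,  2.  ]), array([0.1 , 0.12, 0.18]))
[0.50888337 0.04257135 0.10807007]
```

Request:
send_rows --commands '[{"offset": [0,0,0.02],"rot": [0,0,0]},{"offset": [0,0,0.02],"rot": [0,0,0]},{"offset": [0,0,0],"rot": [0,0,0]},{"offset": [0,0,0],"rot": [0,0,0]},{"offset": [0,0,0],"rot": [0,0,0]},{"offset": [0,0,0],"rot": [0,0,0]},{"offset": [0,0,0],"rot": [0,0,0]},{"offset": [0,0,0],"rot": [0,0,0]}]'

```text
t: 64.25
position: [0.509, 0.0426, 0.1073]
orientation: [-3.141, -0.001, -0.235]
force: [-1.2, -0.8, 5.2]
opening: 0.195
grip_force: 78.8
```

```bash
python3 -c "
from h import *
print(fz(4)); s=env.sense(); print(s['position'])"
```

```text
(array([-1.76, -0.53,  5.02]), array([0.19, 0.01, 0.27]))
[0.50904117 0.04256804 0.10729757]
```

Request:
send_rows --commands '[{"offset": [0,0,-0.1],"rot": [0,0,0]},{"offset": [0,0,-0.3],"rot": [0,0,0]},{"offset": [0,0,-0.5],"rot": [0,0,0]},{"offset": [0,0,-0.7],"rot": [0,0,0]},{"offset": [0,0,-0.7],"rot": [0,0,0]},{"offset": [0,0,-0.6],"rot": [0,0,0]},{"offset": [0,0,-0.3],"rot": [0,0,0]},{"offset": [0,0,-0.1],"rot": [0,0,0]}]'

```text
t: 65.12
position: [0.5098, 0.0427, 0.2079]
orientation: [-3.141, -0.003, -0.235]
force: [0.4, 0.3, -0.0]
opening: 0.202
grip_force: 78.0
```

```bash
python3 -c "
from h import *
for i in range(4): env.camera('side')
plan((.6855,.0441,.205,5,20))"
```

```text
[{"offset":[0.64,-0.16,0.0],"rot":[0.0,0.0,-0.34]},{"offset":[0.64,-0.14,-0.01],"rot":[0.0,0.01,-0.34]},{"offset":[0.65,-0.11,0.0],"rot":[0.0,0.0,-0.35]},{"offset":[0.65,-0.09,0.0],"rot":[0.0,0.0,-0.34]},{"offset":[0.66,-0.06,-0.01],"rot":[0.0,0.0,-0.34]},{"offset":[0.66,-0.05,0.0],"rot":[0.0,0.01,-0.34]},{"offset":[0.65,-0.02,0.0],"rot":[0.0,0.0,-0.34]},{"offset":[0.66,0.01,-0.01],"rot":[0.0,0.0,-0.35]}]
[{"offset":[0.66,0.03,0.0],"rot":[0.0,0.0,-0.34]},{"offset":[0,0,0],"rot":[0,0,0]},{"offset":[0,0,0],"rot":[0,0,0]},{"offset":[0,0,0],"rot":[0,0,0]},{"offset":[0,0,0],"rot":[0,0,0]},{"offset":[0,0,0],"rot":[0,0,0]},{"offset":[0,0,0],"rot":[0,0,0]},{"offset":[0,0,0],"rot":[0,0,0]}]
end [0.6855 0.044  0.205 ] [180.   0.   5.]
```

Request:
send_rows --commands '[{"offset": [0.64,-0.16,0],"rot": [0,0,-0.34]},{"offset": [0.64,-0.14,0],"rot": [0,0,-0.34]},{"offset": [0.65,-0.11,0],"rot": [0,0,-0.35]},{"offset": [0.65,-0.09,0],"rot": [0,0,-0.34]},{"offset": [0.66,-0.06,0],"rot": [0,0,-0.34]},{"offset": [0.66,-0.05,0],"rot": [0,0,-0.34]},{"offset": [0.65,-0.02,0],"rot": [0,0,-0.34]},{"offset": [0.66,0.01,0],"rot": [0,0,-0.35]}]'

```text
t: 65.98
position: [0.6665, 0.0439, 0.2033]
orientation: [-3.141, 0.004, 0.054]
force: [-0.3, -0.3, -0.3]
opening: 0.198
grip_force: 78.0
```

Request:
send_rows --commands '[{"offset": [0.66,0.03,0],"rot": [0,0,-0.34]},{"offset": [0,0,0],"rot": [0,0,0]},{"offset": [0,0,0],"rot": [0,0,0]},{"offset": [0,0,0],"rot": [0,0,0]},{"offset": [0,0,0],"rot": [0,0,0]},{"offset": [0,0,0],"rot": [0,0,0]},{"offset": [0,0,0],"rot": [0,0,0]},{"offset": [0,0,0],"rot": [0,0,0]}]'

```text
t: 66.65
position: [0.6861, 0.0441, 0.2061]
orientation: [3.142, -0.0, 0.087]
force: [-0.8, -0.7, -1.5]
opening: 0.202
grip_force: 77.9
```

Request:
send_rows --commands '[{"offset": [0,0,0],"rot": [0,0,0]},{"offset": [0,0,0],"rot": [0,0,0]},{"offset": [0,0,0],"rot": [0,0,0]},{"offset": [0,0,0],"rot": [0,0,0]},{"offset": [0,0,0],"rot": [0,0,0]},{"offset": [0,0,0],"rot": [0,0,0]},{"offset": [0,0,0],"rot": [0,0,0]},{"offset": [0,0,0],"rot": [0,0,0]}]'

```text
t: 67.32
position: [0.6865, 0.0441, 0.2058]
orientation: [-3.142, 0.0, 0.087]
force: [0.7, 0.1, 0.1]
opening: 0.2
grip_force: 77.9
```

```bash
python3 -c "
from h import *
s=env.sense(); print(s['position'],s['orientation'])"
```

```text
[0.68649271 0.04408365 0.2057593 ] [-3.14155961e+00  5.43837524e-05  8.74533038e-02]
```

Request:
send_rows --commands '[{"offset": [-0.03,0,0.2],"rot": [0,0,0]},{"offset": [0,0,0.4],"rot": [0,0,0]},{"offset": [0,0,0.4],"rot": [0,0,0]},{"offset": [0,0,0.3],"rot": [0,0,0]},{"offset": [0,0,0.2],"rot": [0,0,0]},{"offset": [0,0,0.1],"rot": [0,0,0]},{"offset": [0,0,0],"rot": [0,0,0]},{"offset": [0,0,0],"rot": [0,0,0]}]'

```text
t: 67.98
position: [0.6856, 0.044, 0.1576]
orientation: [-3.142, 0.0, 0.087]
force: [0.4, -0.0, -0.6]
opening: 0.204
grip_force: 77.9
```

Request:
send_rows --commands '[{"offset": [0,0,0.2],"rot": [0,0,0]},{"offset": [0,0,0.3],"rot": [0,0,0]},{"offset": [0,0,0.4],"rot": [0,0,0]},{"offset": [0,0,0.4],"rot": [0,0,0]},{"offset": [0,0,0.3],"rot": [0,0,0]},{"offset": [0,0,0.1],"rot": [0,0,0]},{"offset": [0,0,0],"rot": [0,0,0]},{"offset": [0,0,0],"rot": [0,0,0]}]'

```text
t: 68.65
position: [0.6854, 0.044, 0.1062]
orientation: [-3.142, 0.001, 0.087]
force: [-0.1, 0.4, -1.2]
opening: 0.198
grip_force: 77.9
```

```bash
python3 -c "
from h import *
print(fz(4)); s=env.sense(); print(s['position'],s['orientation'])"
```

```text
(array([-0.09, -0.1 , -1.26]), array([0.16, 0.22, 0.26]))
[0.68631998 0.04401017 0.10777072] [ 3.14149861e+00 -1.68145377e-03  8.74758734e-02]
```

Request:
send_rows --commands '[{"offset": [-0.02,0,0.08],"rot": [0,0,0]},{"offset": [0,0,0.08],"rot": [0,0,0]},{"offset": [0,0,0.07],"rot": [0,0,0]},{"offset": [0,0,0],"rot": [0,0,0]},{"offset": [0,0,0],"rot": [0,0,0]},{"offset": [0,0,0],"rot": [0,0,0]},{"offset": [0,0,0],"rot": [0,0,0]},{"offset": [0,0,0],"rot": [0,0,0]}]'

```text
t: 69.52
position: [0.6851, 0.0439, 0.1002]
orientation: [3.142, -0.0, 0.087]
force: [-1.0, -0.5, 3.4]
opening: 0.205
grip_force: 78.1
```

```bash
python3 -c "
from h import *
print(fz(4)); s=env.sense(); print(s['position'],s['orientation'])"
```

```text
(array([-1.73, -0.4 ,  2.96]), array([0.03, 0.25, 0.28]))
[0.68512585 0.043934   0.10017921] [ 3.14158841e+00 -2.80848101e-04  8.74583054e-02]
```

Seated on its collar. Release, rise, and swing toward the drawer.

Request:
send_rows --commands '[{"offset": [0,0,0],"rot": [0,0,0]},{"offset": [0,0,0],"rot": [0,0,0]},{"offset": [0,0,0],"rot": [0,0,0]},{"offset": [0,0,0],"rot": [0,0,0]},{"offset": [0,0,0],"rot": [0,0,0]},{"offset": [0,0,0],"rot": [0,0,0]},{"offset": [0,0,0],"rot": [0,0,0]},{"offset": [0,0,0],"rot": [0,0,0]}]' --fingers 0

```text
t: 70.38
position: [0.685, 0.0439, 0.0998]
orientation: [-3.142, 0.0, 0.087]
force: [0.5, 0.4, 1.3]
opening: 0.502
grip_force: 0.0
```

Request:
send_rows --commands '[{"offset": [0,0,-0.3],"rot": [0,0,0]},{"offset": [0,0,-0.6],"rot": [0,0,0]},{"offset": [0,0,-0.8],"rot": [0,0,0]},{"offset": [0,0,-0.8],"rot": [0,0,0]},{"offset": [0,0,-0.8],"rot": [0,0,0]},{"offset": [0,0,-0.6],"rot": [0,0,0]},{"offset": [0,0,-0.3],"rot": [0,0,0]},{"offset": [0,0,0],"rot": [0,0,0]}]'

```text
t: 71.05
position: [0.6869, 0.044, 0.2301]
orientation: [3.141, -0.006, 0.087]
force: [-0.3, 0.3, -0.4]
opening: 0.502
grip_force: 0.0
```

```bash
python3 -c "
from h import *
for i in range(4): q=env.camera('side')
for c,st in red(q,330,140,385,215): print(c,st)
print(env.sense()['position'])
# along drawer axis (yaw 2.8): stop short of bar, push point in front of it
plan((.40,-.15,.22,5),(.345,-.305,.22,2.8))"
```

```text
[353.86111111 171.61111111] [351 165   7  15  72]
[365.38547486 184.77094972] [361 174  11  23 179]
[0.68388143 0.04390813 0.22378509]
[{"offset":[-0.83,0.47,0.01],"rot":[0.0,0.0,0.0]},{"offset":[-0.84,0.47,0.02],"rot":[0.0,0.01,0.0]},{"offset":[-0.83,0.46,0.01],"rot":[0.0,0.0,0.0]},{"offset":[-0.83,0.47,0.01],"rot":[0.0,0.0,0.0]},{"offset":[-0.83,0.47,0.01],"rot":[0.0,0.0,0.0]},{"offset":[-0.84,0.47,0.02],"rot":[0.0,0.01,0.0]},{"offset":[-0.83,0.46,0.01],"rot":[0.0,0.0,0.0]},{"offset":[-0.83,0.47,0.01],"rot":[0.0,0.0,0.0]}]
[{"offset":[-0.83,0.47,0.01],"rot":[0.0,0.0,0.0]},{"offset":[-0.84,0.47,0.01],"rot":[0.0,0.01,0.0]},{"offset":[-0.83,0.46,0.01],"rot":[0.0,0.0,0.0]},{"offset":[-0.83,0.47,0.01],"rot":[0.0,0.0,0.0]},{"offset":[-0.38,0.83,0.0],"rot":[0.0,0.0,0.06]},{"offset":[-0.37,0.84,0.0],"rot":[0.0,0.0,0.06]},{"offset":[-0.37,0.83,0.0],"rot":[0.0,0.0,0.06]},{"offset":[-0.37,0.84,0.0],"rot":[0.0,0.0,0.07]}]
[{"offset":[-0.36,0.84,0.0],"rot":[0.0,0.0,0.06]},{"offset":[-0.35,0.84,0.0],"rot":[0.0,0.0,0.06]},{"offset":[0,0,0],"rot":[0,0,0]},{"offset":[0,0,0],"rot":[0,0,0]},{"offset":[0,0,0],"rot":[0,0,0]},{"offset":[0,0,0],"rot":[0,0,0]},{"offset":[0,0,0],"rot":[0,0,0]},{"offset":[0,0,0],"rot":[0,0,0]}]
end [ 0.3449 -0.3049  0.22  ] [-180.     0.     2.8]
```

Request:
send_rows --commands '[{"offset": [-0.83,0.47,0.01],"rot": [0,0,0]},{"offset": [-0.84,0.47,0.01],"rot": [0,0,0]},{"offset": [-0.83,0.47,0.01],"rot": [0,0,0]},{"offset": [-0.83,0.47,0.01],"rot": [0,0,0]},{"offset": [-0.83,0.47,0.01],"rot": [0,0,0]},{"offset": [-0.84,0.47,0.01],"rot": [0,0,0]},{"offset": [-0.83,0.47,0.01],"rot": [0,0,0]},{"offset": [-0.83,0.47,0.01],"rot": [0,0,0]}]' --fingers -1

```text
t: 71.92
position: [0.4935, -0.0862, 0.2214]
orientation: [-3.141, 0.003, 0.088]
force: [0.1, -0.7, 0.4]
opening: -0.001
grip_force: 0.0
```

Request:
send_rows --commands '[{"offset": [-0.83,0.47,0.01],"rot": [0,0,0]},{"offset": [-0.84,0.47,0.01],"rot": [0,0,0]},{"offset": [-0.83,0.47,0.01],"rot": [0,0,0]},{"offset": [-0.83,0.47,0.01],"rot": [0,0,0]},{"offset": [-0.38,0.83,0],"rot": [0,0,0.06]},{"offset": [-0.37,0.84,0],"rot": [0,0,0.06]},{"offset": [-0.37,0.83,0],"rot": [0,0,0.06]},{"offset": [-0.37,0.84,0],"rot": [0,0,0.07]}]'

```text
t: 72.58
position: [0.3629, -0.2546, 0.2207]
orientation: [-3.14, 0.002, 0.061]
force: [0.4, 0.5, -0.9]
opening: -0.002
grip_force: 0.0
```

Request:
send_rows --commands '[{"offset": [-0.36,0.84,0],"rot": [0,0,0.06]},{"offset": [-0.35,0.84,0],"rot": [0,0,0.06]},{"offset": [0,0,0],"rot": [0,0,0]},{"offset": [0,0,0],"rot": [0,0,0]},{"offset": [0,0,0],"rot": [0,0,0]},{"offset": [0,0,0],"rot": [0,0,0]},{"offset": [0,0,0],"rot": [0,0,0]},{"offset": [0,0,0],"rot": [0,0,0]}]'

```text
t: 73.25
position: [0.3465, -0.3048, 0.2221]
orientation: [-3.141, 0.0, 0.05]
force: [1.1, -0.4, 0.5]
opening: -0.0
grip_force: 0.0
```

```bash
python3 - <<'E'
from h import *
for i in range(3): p=env.camera('top')
s=env.sense();print(s['position'],s['orientation'])
for c,a in caps(p,366,184,430,230): print(c,a)
E
```

```text
[ 0.34645762 -0.30524999  0.22237405] [ 3.14144329e+00 -2.06693197e-04  4.97777006e-02]
```

Request:
send_rows --commands '[{"offset": [0,0,0.7],"rot": [0,0,0]},{"offset": [0,0,1],"rot": [0,0,0]},{"offset": [0,0,1],"rot": [0,0,0]},{"offset": [0,0,1],"rot": [0,0,0]},{"offset": [0,0,1],"rot": [0,0,0]},{"offset": [0,0,0.9],"rot": [0,0,0]},{"offset": [0,0,0.5],"rot": [0,0,0]},{"offset": [0,0,0.2],"rot": [0,0,0]}]'

```text
t: 74.07
position: [0.3444, -0.3037, 0.0304]
orientation: [-3.138, 0.004, 0.049]
force: [-0.2, -0.7, -0.1]
opening: 0.0
grip_force: 0.0
```

Request:
send_rows --commands '[{"offset": [0,0,0],"rot": [0,0,0]},{"offset": [0.3,0,0],"rot": [0,0,0]},{"offset": [0.4,0,0],"rot": [0,0,0]},{"offset": [0.4,0,0],"rot": [0,0,0]},{"offset": [0.4,0,0],"rot": [0,0,0]},{"offset": [0.4,0,0],"rot": [0,0,0]},{"offset": [0.4,0,0],"rot": [0,0,0]},{"offset": [0.4,0,0],"rot": [0,0,0]}]'

```text
t: 74.73
position: [0.4287, -0.3019, 0.0336]
orientation: [3.141, -0.0, 0.049]
force: [-1.6, -1.5, 0.0]
opening: 0.0
grip_force: 0.8
```

Request:
send_rows --commands '[{"offset": [0.4,0,0],"rot": [0,0,0]},{"offset": [0.4,0,0],"rot": [0,0,0]},{"offset": [0.4,0,0],"rot": [0,0,0]},{"offset": [0.4,0,0],"rot": [0,0,0]},{"offset": [0.4,0,0],"rot": [0,0,0]},{"offset": [0.4,0,0],"rot": [0,0,0]},{"offset": [0.4,0,0],"rot": [0,0,0]},{"offset": [0.2,0,0],"rot": [0,0,0]}]'

```text
t: 75.4
position: [0.519, -0.2974, 0.0334]
orientation: [3.141, -0.001, 0.049]
force: [-2.0, -1.1, 0.4]
opening: -0.002
grip_force: 0.9
```

Request:
send_rows --commands '[{"offset": [0.1,0,0],"rot": [0,0,0]},{"offset": [0.1,0,0],"rot": [0,0,0]},{"offset": [0.1,0,0],"rot": [0,0,0]},{"offset": [0.1,0,0],"rot": [0,0,0]},{"offset": [0.1,0,0],"rot": [0,0,0]},{"offset": [0,0,0],"rot": [0,0,0]},{"offset": [0,0,0],"rot": [0,0,0]},{"offset": [0,0,0],"rot": [0,0,0]}]'

```text
t: 76.07
position: [0.532, -0.2967, 0.0333]
orientation: [3.142, -0.0, 0.049]
force: [0.3, 0.3, -0.7]
opening: -0.002
grip_force: 0.0
```

Request:
send_rows --commands '[{"offset": [0.1,0,0],"rot": [0,0,0]},{"offset": [0.1,0,0],"rot": [0,0,0]},{"offset": [0.1,0,0],"rot": [0,0,0]},{"offset": [0.1,0,0],"rot": [0,0,0]},{"offset": [0,0,0],"rot": [0,0,0]},{"offset": [0,0,0],"rot": [0,0,0]},{"offset": [0,0,0],"rot": [0,0,0]},{"offset": [0,0,0],"rot": [0,0,0]}]'

```text
t: 76.73
position: [0.544, -0.2961, 0.0333]
orientation: [3.142, -0.0, 0.049]
force: [-0.7, 0.2, -0.4]
opening: -0.0
grip_force: 0.0
```

Request:
send_rows --commands '[{"offset": [0.06,0,0],"rot": [0,0,0]},{"offset": [0.06,0,0],"rot": [0,0,0]},{"offset": [0,0,0],"rot": [0,0,0]},{"offset": [0,0,0],"rot": [0,0,0]},{"offset": [0,0,0],"rot": [0,0,0]},{"offset": [0,0,0],"rot": [0,0,0]},{"offset": [0,0,0],"rot": [0,0,0]},{"offset": [0,0,0],"rot": [0,0,0]}]'

```text
t: 77.4
position: [0.5476, -0.296, 0.0333]
orientation: [3.141, -0.0, 0.049]
force: [0.2, 0.2, 0.8]
opening: 0.004
grip_force: 0.0
```

Request:
send_rows --commands '[{"offset": [0.06,0,0],"rot": [0,0,0]},{"offset": [0.06,0,0],"rot": [0,0,0]},{"offset": [0.03,0,0],"rot": [0,0,0]},{"offset": [0,0,0],"rot": [0,0,0]},{"offset": [0,0,0],"rot": [0,0,0]},{"offset": [0,0,0],"rot": [0,0,0]},{"offset": [0,0,0],"rot": [0,0,0]},{"offset": [0,0,0],"rot": [0,0,0]}]'

```text
t: 78.07
position: [0.5521, -0.2957, 0.0333]
orientation: [3.142, -0.0, 0.049]
force: [-0.2, -0.1, 0.4]
opening: 0.001
grip_force: 0.0
```

Request:
send_rows --commands '[{"offset": [0.04,0,0],"rot": [0,0,0]},{"offset": [0.04,0,0],"rot": [0,0,0]},{"offset": [0.02,0,0],"rot": [0,0,0]},{"offset": [0,0,0],"rot": [0,0,0]},{"offset": [0,0,0],"rot": [0,0,0]},{"offset": [0,0,0],"rot": [0,0,0]},{"offset": [0,0,0],"rot": [0,0,0]},{"offset": [0,0,0],"rot": [0,0,0]}]'

```text
t: 78.73
position: [0.5529, -0.2956, 0.0332]
orientation: [-3.141, 0.004, 0.049]
force: [-7.2, -0.9, 5.0]
opening: 0.002
grip_force: 3.5
```

Request:
send_rows --commands '[{"offset": [-0.3,0,0],"rot": [0,0,0]},{"offset": [-0.6,0,0],"rot": [0,0,0]},{"offset": [-0.8,0,0],"rot": [0,0,0]},{"offset": [-0.6,0,-0.4],"rot": [0,0,0]},{"offset": [-0.3,0,-0.8],"rot": [0,0,0]},{"offset": [0,0,-1],"rot": [0,0,0]},{"offset": [0,0,-1],"rot": [0,0,0]},{"offset": [0,0,-1],"rot": [0,0,0]}]'

```text
t: 79.4
position: [0.4765, -0.2992, 0.1603]
orientation: [-3.141, -0.0, 0.048]
force: [0.7, -0.6, 0.7]
opening: 0.002
grip_force: 0.0
```

Request:
send_rows --commands '[{"offset": [0,0.5,-0.5],"rot": [0,0,0]},{"offset": [0,0.8,0],"rot": [0,0,0]},{"offset": [0,0.8,0],"rot": [0,0,0]},{"offset": [0,0.8,0],"rot": [0,0,0]},{"offset": [0,0.8,0],"rot": [0,0,0]},{"offset": [0,0.8,0],"rot": [0,0,0]},{"offset": [0,0.5,0],"rot": [0,0,0]},{"offset": [0,0,0],"rot": [0,0,0]}]'

```text
t: 80.07
position: [0.4843, -0.452, 0.1742]
orientation: [3.14, -0.001, 0.047]
force: [0.8, 0.7, -0.7]
opening: 0.002
grip_force: 0.0
```

```bash
python3 - <<'E'
from h import *
snap('top','t9'); snap('side','s9')
a=cv2.imread('pics/t9.png')[90:270,190:450]; b=cv2.imread('pics/s9.png')[100:300,240:460]
cv2.imwrite('pics/c9.png',np.hstack([cv2.resize(a,(433,300)),cv2.resize(b,(330,300))]))
E
```

```text
(no output)
```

View pics/c9.png

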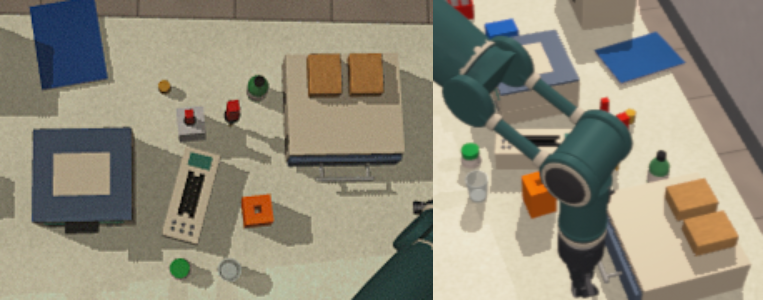

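```bash
python3 -c "
from rig import env
print(env.close_job())"
```

```text
the job is handed in; nothing more can be done
None
```

The job is handed in; the judge returned no verdict. By the last pictures and force readings, both jars stand in the chamber under the shut lid, the switch was pressed, the probe is back in its stand, and the drawer is shut.

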